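# Load and start the interlocked insulation tester

## Task

Lift the clear safety hood off the test fixture and stand it on the green mat. Set the carrier tray down level inside the blue curb of the test fixture, with its edge holding the tray switch lever down, and have every transformer module that is on the bench in the tray, each resting flat on the tray floor. Then put the hood back squarely on the curb, fully seated and level, the way round that makes its steel tab hold down the hood switch lever; last, with both switches held, press the green button fully down and let it go. Leave the meter, the wooden box and the screwdriver where they are.

Things in the scene. Friction and masses are not known exactly. Their poses are not given: they have to be found in the camera images.
- fixture: Fixed test fixture: grey base plate 10 mm thick, x -120..175, y -98..98 mm; origin at its underside, at the centre of the blue curb; x along its long side to the switch end. Curb: inside 190 (x) x 150 (y), outside 218 x 178, top 38 mm above the bench. One switch lever inside the curb's +x end, one outside it. White console 45 x 50, top 42 mm up, at x 148, y 60, with the green button.
- tray_seat (a point): point on the base plate's top inside the curb, axes as the fixture: a tray with its origin here and parallel to the curb (either way round) covers the tray switch lever. Up to 8 mm farther from the switch end still presses it; 20 mm or more stands flat but misses it. A tray here has its edge away from the lever at a thin yellow line on the plate.
- rim (a point): centre of the curb's top plane, 38 mm above the bench; axes as the fixture. The hood's origin lies here, axes parallel, when it is seated.
- tray_switch (a joint): angle (rad) of the tray switch lever: 0 free, about 0.57 under a seated tray. Steel leaf 10 wide, 26 mm long, orange roller (radius 3) at its tip, hinged at fixture x 90, y 0, 4 mm above the plate; free, it slopes up towards the curb's middle at 35 degrees, roller 19 mm above the plate. Swings down when pressed from above, under 1 N; pushed level by a tray's side it jams.
- tray_switch_roller (a point): roller axis of the tray switch lever
- hood_switch (a joint): angle (rad) of the hood switch lever: 0 free, about 0.57 under the tab of a seated hood. Same lever as the tray switch, on a black block outside the curb's +x end; hinged at fixture x 150, y 0, 4 mm below the curb's top; free, its orange roller stands about 11 mm above the curb's top at x 129 mm.
- hood_switch_roller (a point): roller axis of the hood switch lever
- start (a joint): travel (m) of the green push button on the console: 0 free, 0.006 fully down, sprung, 5 N when fully down, pressed straight down
- start_top (a point): centre of the green button's top face (radius 14 mm)
- tray: Loose aluminium tray, 0.4 kg, 136 (x) x 128 (y) mm; origin at the centre of its underside (under its two rubber feet). Floor underside at 8 mm, floor top 12 mm; walls and cross dividers, 3 mm thick, end at 18 mm. Four compartments centred at x +-34, y +-31 mm, each about 63 x 60. In the middle a 10 mm post carries a red grip block 24 (x) x 14 (y) mm, z 42..60 mm.
- tray_grip (a point): centre of the tray's red grip block, 51 mm above the tray's underside
- hood: Clear hood on a yellow flange 224 (x) x 184 (y) x 5 mm, 0.36 to 0.5 kg. Origin at the centre of the flange's underside, +x to the steel tab. Roof top at z 49, inside height 45 mm. Tongues reach 8 mm below the flange and go inside the curb with 5 mm play each side; stood on a surface its origin is 8 mm up. Starts on the curb. Tab 36 mm wide, out to x 142 mm, level with the flange.
- hood_grip (a point): centre of the hood's black handle bar, 81 mm above the hood's origin: bar along x, 80 long, 14 wide (y), 16 mm high, free underneath but for a post at either end (24 mm gap)
- hood_tab (a point): outer end of the hood's steel striker tab, on the tab's underside
- module0: Loose potted transformer module, orange block with a black band and four brass studs on top, 36 (x) x 30 (y) x 32 (z) mm, 60 to 130 g; origin at the block's centre. Three or four modules are present; absent ones read None.
- module1: Loose potted transformer module, orange block with a black band and four brass studs on top, 36 (x) x 30 (y) x 32 (z) mm, 60 to 130 g; origin at the block's centre. Three or four modules are present; absent ones read None.
- module2: Loose potted transformer module, orange block with a black band and four brass studs on top, 36 (x) x 30 (y) x 32 (z) mm, 60 to 130 g; origin at the block's centre. Three or four modules are present; absent ones read None.
- module3: Loose potted transformer module, orange block with a black band and four brass studs on top, 36 (x) x 30 (y) x 32 (z) mm, 60 to 130 g; origin at the block's centre. Three or four modules are present; absent ones read None.
- mat: green mat 260 (x) x 200 (y) x 2 mm fixed on the bench, where the hood stands while it is off the fixture; origin at the centre of its underside
- meter: Bystander: grey hand-held meter 85 x 150 x 35 mm; not to be disturbed
- trainer: Bystander: wooden practice-circuit box 120 x 160 x 50 mm; not to be disturbed
- driver: Bystander: red-handled screwdriver 170 mm long; not to be disturbed
Mind the look-alikes: they are no part of the job. What is shaped like the tray but turquoise is not meant.

How it is judged:
By the outcome, as a careful person would: the job done as asked, in the order asked, and still so for the second after the job is handed in, with the robot touching nothing.
Of module0, module1, module2, module3 only 3 to 4 are there at a start; the rules pass over those that are not, and their reading is None.
At some moment in a run one of module0, module1, module2, module3, hood may be knocked a few centimetres aside while the robot is not near it.
Once in a run the grip may slacken for a moment while it holds something.
It also fails if it takes over 192 s, if anything falls off the work surface, if the arm or the gripper's body presses on something with over 40 N, if the wrist force passes 120 N, or if a joint passes its speed limit or range.

## Robot

A 7-joint arm with a two-finger parallel gripper is mounted at the origin on the work surface. World frame = base frame: x ahead of the robot, y to its left, z up, the work surface at z = 0. Lengths are in m, angles in rad, forces in N, time in s.
With the tool pointing down it reaches from about 0.425 to 0.925 m from the base axis. Payload 6.8 kg.
Tool frame: the origin (TCP) lies midway between the tips of the shut fingers; the grasp point (between the pads) lies 19 mm behind it; z points along the fingers, y is the direction in which the jaws open and shut (so a half turn about z gives the same grasp; the last joint's range is limited). The gripper opens to 85 mm and grips with 20 to 120 N. Pads are 22 mm wide; open, the fingers measure 114 mm over their backs; the gripper's body (76 mm by 85 mm) begins 54 mm behind the grasp point. The pads swing forward as they close: fully open they stand 13 mm farther back than shut.
Start: joints at [-1.409, 0.477, 0.022, 1.555, -0.011, 1.109, -0.083], TCP at [0.18, 0.651, 0.231] pointing down, gripper open.
Joint ranges: [-2.96, 2.96], [-0.34, 2.1], [-1.41, 1.46], [0.24, 2.44], [-1.37, 4.51], [0.17, 1.92], [-2.96, 2.96]. Speed limits (rad/s): [2.39, 2.39, 3.14, 3.14, 3.14, 3.14, 3.14].

## Interface

Orientations are given as a rotation vector (axis times angle).
In Python, from bench import r gives the robot as it stands. The module is installed in compiled form; this text tells all that it offers.
- The arm moves only by the tool play_rows, never from a script. Its argument "plan" is a list of rows, each a list of 7 numbers: the shift along the world's x, y, z in mm, then the turn, a rotation vector about the world's x, y, z in rad, then the finger opening in mm, from 0 to 85.4. A call has 1 to 12 rows; each row is the pose to reach, as a shift and turn from the pose commanded when the call began; what a row does not reach only later rows make up. A row lasts 1/10 s, in which the tool goes at most 50 mm and 8.59 degrees, less where a joint would pass 70% of its speed; a pose out of reach is approached as far as the arm can. A call with a gripper value outside its range is refused whole. The fingers move at their own pace and stop on an object; "grip_force" is the grip in N (left out, the last holds). Time passes only in rows, so rows that repeat a pose let the fingers close. It gives the time, the measured TCP pose, the force and the opening at its end, in the units of the state.
- r.get_obs(): the state, without advancing time (a new reading comes with each control period).
- r.grab_frame(name): name is "scene" or "top"; returns a dict with "color" (400x640x3 uint8, blue, green, red), "z_map" (400x640 float32, m along the optical axis (not along the pixel's ray), 0 where there is no reading), "camera_matrix" (3x3 intrinsics, pixels), "R" (3x3) and "t" (3): a world point X has camera coordinates R X + t. Camera axes: x right, y down, z forward; pixel columns grow to the right and rows downward; lengths in m; the calibration is good to about 2 mm. A picture is of the moment at which its call begins.
- r.hand_in(): hands the job in, once; it reports no verdict.
The state is a dict: "clock": time; "joints": joint angles; "qvel": joint speeds; "tau": joint torques, N m; "tcp_pos": TCP position; "orientation": TCP orientation; "contact_force": force on the tool from outside, world axes, zero at the start; "moment": the same for the moment, N m; "grip_width": finger opening in m.
Only numpy, scipy, OpenCV 4.12 (cv2) and the standard library are available. Lean on these libraries where they do the work, as an engineer would, in place of code of your own. Each camera call takes 0.05 s, during which the arm holds its last target.

## Working session

There is one attempt and no reset: what is moved stays moved. The work goes in short steps, Python scripts to look and compute and a tool call to move; the robot and the scene stay as the last step left them, time stands still between calls to the robot, and variables do not carry over. Pictures are saved under pics/ and viewed, and the job is handed in when it is done.

Besides the shell and the picture viewer there is one more tool, called after "Call:" by a JSON object that holds its "op" and its "data", one argument or row to a line. play_rows: Moves the arm, as the interface text tells. Its arguments: {"type":"object","properties":{"plan":{"type":"array"},"grip_force":{"type":"number"}},"required":["plan"]}

```bash
mkdir -p pics; cat > h.py <<'E'
import numpy as np, cv2
from bench import r
def grab(n):
    return r.grab_frame(n)
def world(f,u,v,z=None):
    K=np.array(f["camera_matrix"]);R=np.array(f["R"]);t=np.array(f["t"])
    d=np.linalg.solve(K,np.array([u,v,1.0]))
    if z is None:
        zz=f["z_map"][int(round(v)),int(round(u))]
        return R.T@(d*zz-t)
    c=-R.T@t; w=R.T@d
    return c+w*(z-c[2])/w[2]
def cloud(f):
    K=np.array(f["camera_matrix"]);R=np.array(f["R"]);t=np.array(f["t"])
    v,u=np.mgrid[0:400,0:640]
    P=np.stack([u,v,np.ones_like(u)],-1)@np.linalg.inv(K).T*f["z_map"][...,None]
    return (P-t)@R
def proj(f,X):
    K=np.array(f["camera_matrix"]);R=np.array(f["R"]);t=np.array(f["t"])
    p=K@(R@np.array(X)+t); return p[:2]/p[2]
def obs():
    o=r.get_obs()
    for k in ["clock","tcp_pos","orientation","contact_force","grip_width","joints"]: print(k,np.round(o[k],4))
    return o
E
python3 - <<'E'
from h import *
obs()
for n in ["scene","top"]:
    f=grab(n); cv2.imwrite(f"pics/{n}0.png",f["color"]); 
    import pickle; pickle.dump(f,open(f"{n}0.pkl","wb"))
    print(n,np.array(f["R"]).round(3).tolist(),np.array(f["t"]).round(3),np.array(f["camera_matrix"])[0])
E
```

```text
clock 0.0
tcp_pos [0.1798 0.65   0.2303]
orientation [-4.2250e-01 -3.1129e+00  2.9000e-03]
contact_force [ 0.5726  0.1088 -0.2915]
grip_width 0.0851
joints [-1.4091  0.4778  0.0223  1.5565 -0.0115  1.1093 -0.0831]
scene [[0.787, 0.617, 0.004], [0.367, -0.463, -0.807], [-0.496, 0.637, -0.591]] [-0.406 -0.099  1.831] [482.06762023   0.         314.18265029]
top [[-0.026, -1.0, -0.013], [-0.989, 0.028, -0.142], [0.142, 0.009, -0.99]] [0.043 0.531 1.373] [389.49038693   0.         319.93245051]
```

View pics/scene0.png

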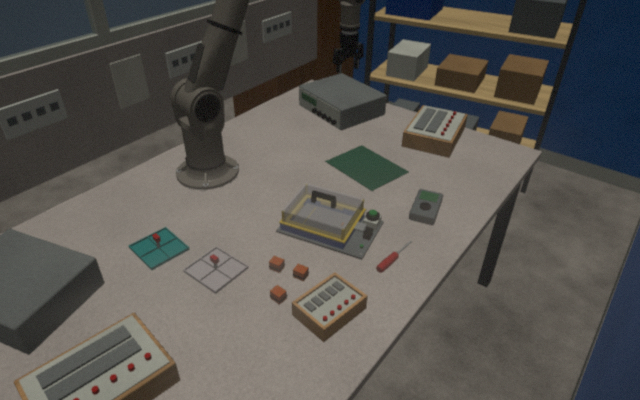

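View pics/top0.png

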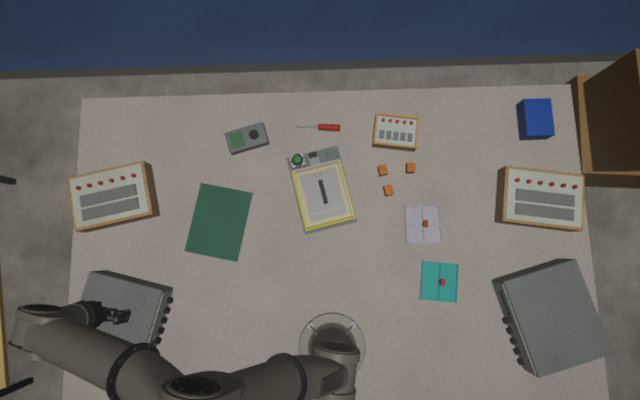

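```bash
python3 - <<'E'
from h import *
import pickle
f=pickle.load(open("top0.pkl","rb"))
c=f["color"]
cv2.imwrite("pics/topA.png",cv2.resize(c[90:310,180:480],None,fx=2.6,fy=2.6,interpolation=cv2.INTER_CUBIC))
g=pickle.load(open("scene0.pkl","rb"))
cv2.imwrite("pics/scA.png",cv2.resize(g["color"][170:340,120:430],None,fx=2.5,fy=2.5,interpolation=cv2.INTER_CUBIC))
hsv=cv2.cvtColor(c,cv2.COLOR_BGR2HSV)
for n,p in dict(m0=(383,170),m1=(410,168),m2=(388,190),tray=(425,223),turq=(442,281),mat=(219,222),hood=(322,192),btn=(297,159),bench=(360,230),trainer=(396,131)).items():
    print(n,world(f,*p).round(3),hsv[p[1],p[0]])
P=cloud(f)
# orange blobs anywhere on bench both cams
for nm,F in (("top",f),("scene",g)):
    h=cv2.cvtColor(F["color"],cv2.COLOR_BGR2HSV)
    m=((h[...,0]<14)&(h[...,1]>110)&(h[...,2]>60)).astype(np.uint8)
    n,l,s,ce=cv2.connectedComponentsWithStats(m)
    PP=cloud(F)
    for i in range(1,n):
        if s[i,4]>8: print(nm,ce[i].round(1),s[i,4],np.median(PP[l==i],0).round(3))
E
```

```text
m0 [ 0.621 -0.206  0.026] [ 13 175 166]
m1 [ 0.624 -0.304  0.033] [ 13 176 165]
m2 [ 0.545 -0.219  0.032] [ 13 172 169]
tray [ 0.42  -0.34   0.055] [  1 162 161]
turq [ 0.218 -0.386  0.055] [  1 162 161]
mat [0.447 0.403 0.005] [74 94 92]
hood [0.53  0.02  0.127] [18 20 64]
btn [0.662 0.108 0.065] [ 65 127 124]
bench [ 0.404 -0.114  0.004] [ 15  24 148]
trainer [ 0.764 -0.259  0.041] [ 54   9 149]
top [328.7 127. ] 129 [ 0.792 -0.012  0.022]
top [410.5 167.2] 56 [ 0.629 -0.308  0.03 ]
top [382.1 169.5] 56 [ 0.624 -0.202  0.029]
top [132.8 175. ] 10 [0.617 0.692 0.083]
top [121.5 177.2] 10 [0.61  0.731 0.085]
top [110.6 179.9] 11 [0.601 0.77  0.082]
top [517.5 179.4] 11 [ 0.564 -0.665  0.081]
top [ 99.5 182.4] 11 [0.594 0.81  0.081]
top [528.5 181. ] 12 [ 0.556 -0.705  0.08 ]
top [540.4 182.1] 11 [ 0.551 -0.744  0.082]
top [551.5 183.6] 11 [ 0.544 -0.783  0.081]
top [ 88.6 184.9] 11 [0.585 0.848 0.082]
top [388. 190.] 57 [ 0.546 -0.219  0.03 ]
top [563.2 184.9] 12 [ 0.539 -0.824  0.078]
top [574.6 186.2] 12 [ 0.534 -0.863  0.08 ]
top [ 77.5 187.2] 10 [0.578 0.888 0.084]
top [425.6 223.4] 23 [ 0.42  -0.342  0.057]
top [442.4 281.6] 23 [ 0.216 -0.386  0.058]
scene [155.6 236.5] 31 [ 0.221 -0.392  0.056]
scene [387.5 260.8] 147 [ 0.803 -0.019  0.021]
scene [213.6 257.1] 19 [ 0.424 -0.346  0.058]
scene [276.2 260.7] 84 [ 0.552 -0.225  0.03 ]
scene [300.4 269.6] 109 [ 0.631 -0.21   0.029]
scene [277.8 291.2] 109 [ 0.635 -0.311  0.03 ]
scene [353.  296.2] 10 [ 0.813 -0.215  0.048]
scene [345.9 301.4] 11 [ 0.808 -0.241  0.049]
scene [339.  306.5] 12 [ 0.804 -0.265  0.047]
scene [331.8 312.3] 12 [ 0.8   -0.293  0.048]
scene [324.5 317.7] 14 [ 0.797 -0.318  0.049]
scene [147.3 355.7] 32 [ 0.568 -0.67   0.082]
scene [130.5 366.6] 35 [ 0.564 -0.71   0.082]
scene [112.9 377.7] 36 [ 0.557 -0.75   0.082]
scene [ 94.6 389.2] 37 [ 0.55  -0.788  0.082]
```

```bash
ls pics
```

```text
scA.png
scene0.png
top0.png
topA.png
```

View pics/topA.png

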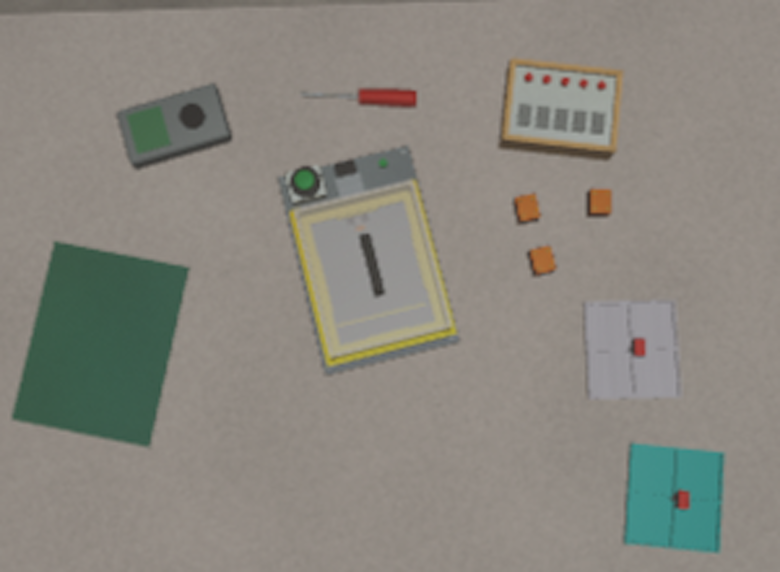

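View pics/scA.png

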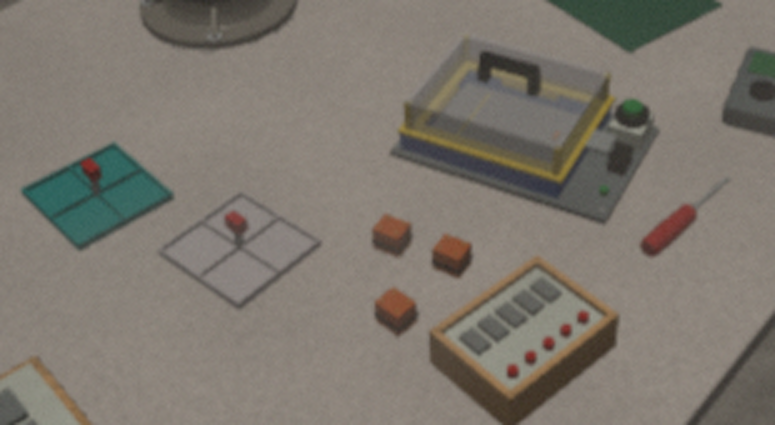

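```bash
cat > fit.py <<'E'
from h import *
from scipy.optimize import least_squares
def mask(F,lo,hi,roi=None):
    h=cv2.cvtColor(F["color"],cv2.COLOR_BGR2HSV); m=cv2.inRange(h,lo,hi)
    if roi is not None:
        k=np.zeros_like(m); k[roi[1]:roi[3],roi[0]:roi[2]]=1; m=m*k
    return m
def rect(F,m,z):
    ys,xs=np.nonzero(m)
    Q=np.array([world(F,u,v,z)[:2] for u,v in zip(xs,ys)],np.float32)
    (c,s,a)=cv2.minAreaRect(Q); return np.array(c),np.array(s),a
E
python3 - <<'E'
from fit import *
import pickle
f=pickle.load(open("top0.pkl","rb"));g=pickle.load(open("scene0.pkl","rb"))
for F,rs in ((f,[(350,150,370,250),(260,240,290,300),(460,170,480,260)]),(g,[(230,210,270,240),(300,320,330,340)])):
    P=cloud(F)
    for r_ in rs:
        q=P[r_[1]:r_[3],r_[0]:r_[2]].reshape(-1,3); print("bench z",np.median(q[:,2]).round(4),q[:,2].std().round(4))
m=mask(f,(22,110,70),(35,255,255),(270,140,370,240)); cv2.imwrite("pics/ym.png",m)
print("flange",rect(f,m,0.043))
m=mask(f,(60,60,40),(85,255,140),(180,180,255,265)); print("mat",rect(f,m,0.002),m.sum()/255)
for nm,F,c in (("top",f,[(382,170),(410,167),(388,190)]),("sc",g,[(276,261),(300,270),(278,291)])):
    for p in c:
        m=mask(F,(0,100,50),(18,255,255),(p[0]-12,p[1]-12,p[0]+12,p[1]+12))
        print(nm,rect(F,m,0.032), m.sum()/255)
# hood handle
P=cloud(f)
mm=(P[...,2]>0.105)&(P[...,2]<0.15)&(abs(P[...,0]-0.53)<0.08)&(abs(P[...,1]-0.02)<0.08)
print("handle",rect(f,mm,0.127),mm.sum(),np.median(P[mm],0))
P=cloud(g)
mm=(P[...,2]>0.115)&(P[...,2]<0.14)&(abs(P[...,0]-0.53)<0.08)&(abs(P[...,1]-0.02)<0.08)
print("handle",rect(g,mm,0.127),mm.sum(),np.median(P[mm],0))
E
```

```text
bench z -0.0017 0.0794
bench z -0.0013 0.0895
bench z -0.0023 0.0895
bench z -0.0027 0.0649
bench z 0.0157 0.0598
flange (array([0.53446972, 0.01813781]), array([0.22242819, 0.18367347]), 12.87352466583252)
mat (array([0.45067513, 0.40612134]), array([0.19545746, 0.2553798 ]), 77.45476531982422) 3651.0
top (array([ 0.62204707, -0.20240366]), array([0.03556157, 0.03029295]), 8.23874282836914) 80.0
top (array([ 0.62641978, -0.30597293]), array([0.02562137, 0.03432688]), 86.70098876953125) 78.0
top (array([ 0.5463407 , -0.22019456]), array([0.03551734, 0.03014093]), 12.533806800842285) 82.0
sc (array([ 0.55464119, -0.22775282]), array([0.03588476, 0.03034718]), 13.171821594238281) 90.0
sc (array([ 0.6326654 , -0.21254316]), array([0.03950821, 0.03835655]), 11.077544212341309) 126.0
sc (array([ 0.63594311, -0.31513399]), array([0.03560642, 0.03583549]), 3.1156787872314453) 122.0
handle (array([0.53261614, 0.01976419]), array([0.0808629 , 0.01402302]), 12.386220932006836) 101 [0.53324481 0.02013529 0.12408343]
handle (array([0.54614437, 0.00361781]), array([0.07932103, 0.0314366 ]), 12.738482475280762) 120 [0.54276778 0.01267493 0.12189398]
```

Call:
{"op": "play_rows", "data": {
  "plan": [
    [353.5,-631,0,0,0,0.489,85],
    [353.5,-631,0,0,0,0.489,85],
    [353.5,-631,0,0,0,0.489,85],
    [353.5,-631,0,0,0,0.489,85],
    [353.5,-631,0,0,0,0.489,85],
    [353.5,-631,0,0,0,0.489,85],
    [353.5,-631,0,0,0,0.489,85],
    [353.5,-631,0,0,0,0.489,85],
    [353.5,-631,0,0,0,0.489,85],
    [353.5,-631,0,0,0,0.489,85],
    [353.5,-631,0,0,0,0.489,85],
    [353.5,-631,0,0,0,0.489,85]
  ]
}}

```text
clock: 1.3
tcp_pos: [0.4736, 0.1252, 0.2313]
orientation: [0.344, -3.123, -0.0]
contact_force: [1.0, 0.8, -0.1]
grip_width: 0.0855
```

Call:
{"op": "play_rows", "data": {
  "plan": [
    [60.2,-107.4,-30,0,0,0,85],
    [60.2,-107.4,-60,0,0,0,85],
    [60.2,-107.4,-60,0,0,0,85],
    [60.2,-107.4,-60,0,0,0,85],
    [60.2,-107.4,-60,0,0,0,85]
  ]
}}

```text
clock: 1.8
tcp_pos: [0.5328, 0.0191, 0.1705]
orientation: [0.341, -3.121, 0.0]
contact_force: [0.5, 0.6, -0.1]
grip_width: 0.0849
```

```bash
python3 - <<'E'
from h import *
obs()
import pickle
f=grab("top");g=grab("scene");pickle.dump(f,open("top1.pkl","wb"));pickle.dump(g,open("scene1.pkl","wb"))
a=cv2.resize(f["color"][100:260,250:430],(540,480),interpolation=cv2.INTER_CUBIC)
b=cv2.resize(g["color"][100:330,240:440],(417,480),interpolation=cv2.INTER_CUBIC)[:, :260]
cv2.imwrite("pics/v1.png",np.hstack([a,b]))
E
```

```text
clock 1.8
tcp_pos [0.5328 0.0191 0.1705]
orientation [ 3.405e-01 -3.121e+00  4.000e-04]
contact_force [ 0.4735  0.5503 -0.087 ]
grip_width 0.0849
joints [-0.3894  0.3223  0.2882  1.9696 -0.118   0.8677  1.7496]
```

View pics/v1.png

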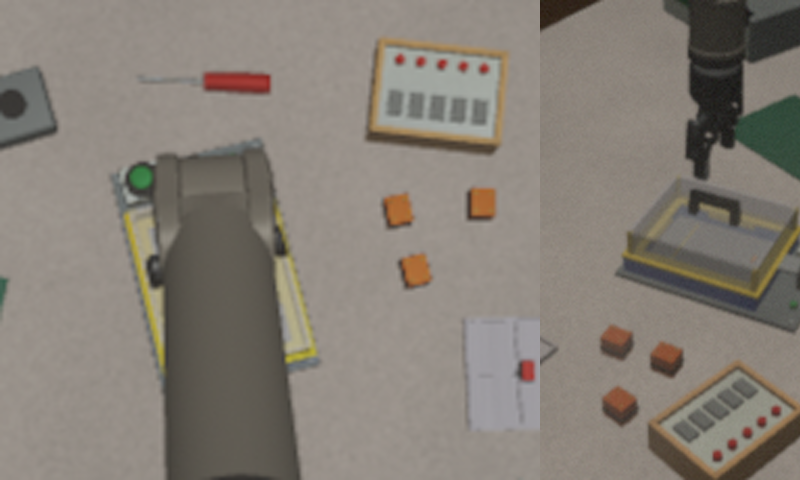

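```bash
python3 - <<'E'
from h import *
import pickle
g=pickle.load(open("scene1.pkl","rb"))
c=g["color"].copy()
o=r.get_obs(); T=np.array(o["tcp_pos"])
for X in (T,T-[0,0,.0705],[.5335,.019,.119]):
    p=proj(g,X); print(p); 
big=cv2.resize(c[110:250,260:420],None,fx=4,fy=4,interpolation=cv2.INTER_CUBIC)
def mk(X,col):
    p=(proj(g,X)-[260,110])*4; cv2.circle(big,tuple(p.astype(int)),3,col,-1)
mk(T,(0,0,255)); mk([.5335,.019,.119],(0,255,0))
y=np.deg2rad(12.6);ux=np.array([np.cos(y),np.sin(y),0]);uy=np.array([-np.sin(y),np.cos(y),0]);C=np.array([.5335,.019,0])
for sx in(-1,1):
    for sy in (-1,1): mk(C+ux*sx*.112+uy*sy*.092+[0,0,.043],(255,0,255))
    mk(C+ux*sx*.04+[0,0,.127],(255,255,0))
cv2.imwrite("pics/v2.png",big)
E
```

```text
[323.12470185 180.25377795]
[322.79160276 198.75146795]
[322.55900331 194.48305339]
```

View pics/v2.png

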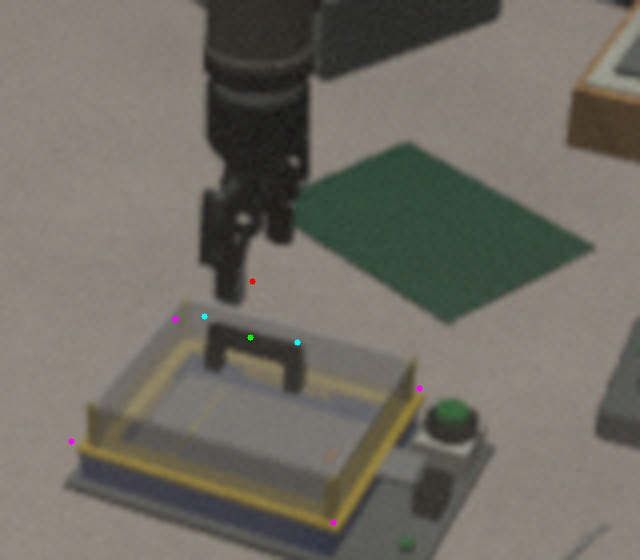

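Call:
{"op": "play_rows", "data": {
  "plan": [
    [0,0,-30,0,0,0,85],
    [0,0,-55,0,0,0,85],
    [0,0,-70,0,0,0,85],
    [0,0,-70,0,0,0,85],
    [0,0,-70,0,0,0,10],
    [0,0,-70,0,0,0,10],
    [0,0,-70,0,0,0,10],
    [0,0,-70,0,0,0,10],
    [0,0,-70,0,0,0,10],
    [0,0,-70,0,0,0,10],
    [0,0,-70,0,0,0,10],
    [0,0,-70,0,0,0,10]
  ],
  "grip_force": 80
}}

```text
clock: 3.1
tcp_pos: [0.534, 0.0193, 0.1022]
orientation: [-0.343, 3.121, -0.0]
contact_force: [-1.0, -1.5, 5.6]
grip_width: 0.0123
```

Call:
{"op": "play_rows", "data": {
  "plan": [
    [0,0,0,0,0,0,10],
    [0,0,0,0,0,0,10],
    [0,0,0,0,0,0,10]
  ]
}}

```text
clock: 3.4
tcp_pos: [0.534, 0.0193, 0.1021]
orientation: [-0.343, 3.122, -0.0]
contact_force: [-0.6, -1.2, 5.6]
grip_width: 0.0129
```

Call:
{"op": "play_rows", "data": {
  "plan": [
    [0,0,8,0,0,0,8],
    [0,0,20,0,0,0,8],
    [0,0,40,0,0,0,8],
    [0,0,65,0,0,0,8],
    [0,0,90,0,0,0,8],
    [0,0,100,0,0,0,8],
    [0,0,100,0,0,0,8]
  ]
}}

```text
clock: 4.1
tcp_pos: [0.5341, 0.0199, 0.2028]
orientation: [-0.343, 3.12, 0.001]
contact_force: [0.2, 0.3, -4.7]
grip_width: 0.0123
```

```bash
cat > look.py <<'E'
import sys
from h import *
import pickle
n=sys.argv[1]
obs()
f=grab("top");g=grab("scene");pickle.dump(f,open(f"top{n}.pkl","wb"));pickle.dump(g,open(f"scene{n}.pkl","wb"))
def box(s): return [int(x) for x in s.split(",")]
a=box(sys.argv[2]);b=box(sys.argv[3])
def cr(F,q):
    c=F["color"][q[1]:q[3],q[0]:q[2]]; s=min(400/c.shape[1],560/c.shape[0]); c=cv2.resize(c,None,fx=s,fy=s,interpolation=cv2.INTER_CUBIC); o=np.zeros((560,400,3),np.uint8); o[:c.shape[0],:c.shape[1]]=c; return o
cv2.imwrite(f"pics/look{n}.png",np.hstack([cr(f,a),cr(g,b)]))
E
python3 look.py 3 180,100,340,280 260,90,420,250
```

```text
clock 4.1
tcp_pos [0.5341 0.0199 0.2028]
orientation [-3.4340e-01  3.1198e+00  8.0000e-04]
contact_force [ 0.18    0.3494 -4.749 ]
grip_width 0.0123
joints [-0.4025  0.2803  0.2995  1.9403 -0.1024  0.9324  1.7369]
```

View pics/look3.png

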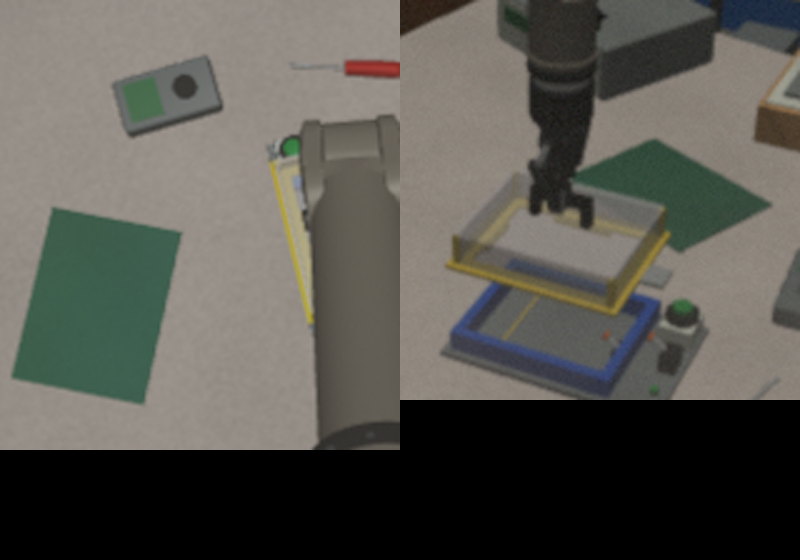

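Call:
{"op": "play_rows", "data": {
  "plan": [
    [-5,20,0,0,0,-0.03,8],
    [-14,60,0,0,0,-0.08,8],
    [-24,100,0,0,0,-0.13,8],
    [-33,140,0,0,0,-0.18,8],
    [-43,180,0,0,0,-0.23,8],
    [-52,220,0,0,0,-0.28,8],
    [-62,260,0,0,0,-0.33,8],
    [-71,300,0,0,0,-0.38,8],
    [-81,340,0,0,0,-0.42,8],
    [-89,372,0,0,0,-0.438,8],
    [-92.5,389,0,0,0,-0.438,8],
    [-92.5,389,0,0,0,-0.438,8]
  ]
}}

```text
clock: 5.4
tcp_pos: [0.4387, 0.4114, 0.1995]
orientation: [-0.335, -3.122, 0.002]
contact_force: [-0.4, -0.2, -3.9]
grip_width: 0.0123
```

Call:
{"op": "play_rows", "data": {
  "plan": [
    [0,0,-35,0,0,0,8],
    [0,0,-70,0,0,0,8],
    [0,0,-95,0,0,0,8],
    [0,0,-110,0,0,0,8],
    [0,0,-115,0,0,0,8]
  ]
}}

```text
clock: 5.9
tcp_pos: [0.4406, 0.4065, 0.0843]
orientation: [-0.345, -3.121, 0.006]
contact_force: [0.7, -1.3, -4.2]
grip_width: 0.0128
```

```bash
python3 look.py 4 180,100,340,280 290,80,450,240
```

```text
clock 5.9
tcp_pos [0.4406 0.4065 0.0843]
orientation [-0.3449 -3.1208  0.0057]
contact_force [ 0.7055 -1.3253 -4.2135]
grip_width 0.0128
joints [-0.9863  0.5343  0.181   1.8665 -0.1329  0.7563  0.6179]
```

View pics/look4.png

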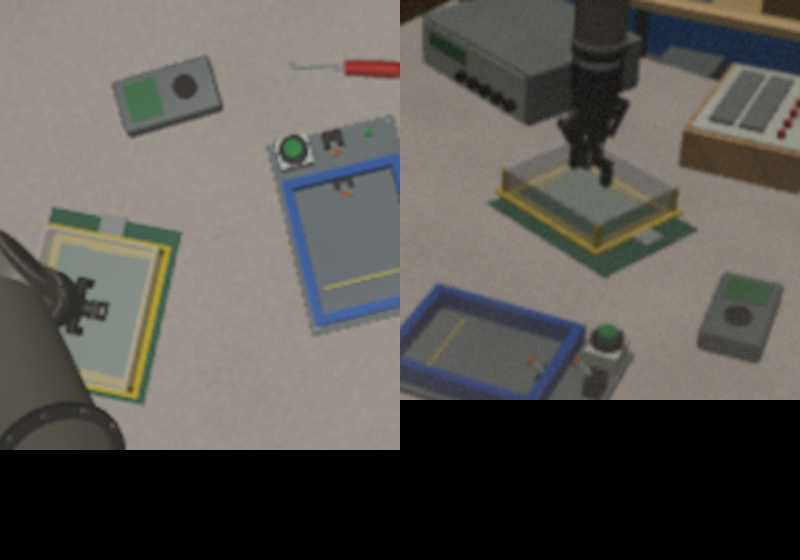

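Call:
{"op": "play_rows", "data": {
  "plan": [
    [0,-3,-4,0,0,0,8],
    [0,-3,-7,0,0,0,8],
    [0,-3,-9,0,0,0,8],
    [0,-3,-9.5,0,0,0,8],
    [0,-3,-9.5,0,0,0,8]
  ]
}}

```text
clock: 6.5
tcp_pos: [0.4409, 0.4059, 0.077]
orientation: [0.343, 3.123, 0.0]
contact_force: [0.7, 0.4, -3.9]
grip_width: 0.0124
```

Call:
{"op": "play_rows", "data": {
  "plan": [
    [0,0,-2,0,0,0,8],
    [0,0,-3,0,0,0,8],
    [0,0,-3,0,0,0,8],
    [0,0,-3,0,0,0,8]
  ]
}}

```text
clock: 6.9
tcp_pos: [0.4409, 0.4059, 0.0742]
orientation: [0.343, 3.123, 0.001]
contact_force: [-2.3, -0.2, 1.6]
grip_width: 0.0124
```

Call:
{"op": "play_rows", "data": {
  "plan": [
    [0,0,0,0,0,0,60],
    [0,0,0,0,0,0,60],
    [0,0,0,0,0,0,60],
    [0,0,20,0,0,0,60],
    [0,0,60,0,0,0,60],
    [0,0,110,0,0,0,60],
    [0,0,150,0,0,0,60],
    [0,0,150,0,0,0,60]
  ]
}}

```text
clock: 7.7
tcp_pos: [0.4438, 0.4083, 0.2304]
orientation: [0.343, 3.116, 0.015]
contact_force: [-0.0, 0.9, 0.3]
grip_width: 0.06
```

```bash
cat >> fit.py <<'E'
def ang(a): return (a+90)%180-90
E
python3 - <<'E'
from fit import *
import pickle
obs()
f=grab("top");g=grab("scene");pickle.dump(f,open("top5.pkl","wb"));pickle.dump(g,open("scene5.pkl","wb"))
cv2.imwrite("pics/t5.png",f["color"])
# curb blue
m=mask(f,(105,90,60),(125,255,255),(270,140,370,250)); print("curb",rect(f,m,0.038),m.sum()/255)
cv2.imwrite("pics/t5b.png",cv2.resize(f["color"][140:310,270:470],None,fx=4,fy=3.5,interpolation=cv2.INTER_CUBIC))
# yellow line
m=mask(f,(20,70,60),(35,255,255),(290,190,350,225)); print("line",rect(f,m,0.010),m.sum()/255)
for p in [(382,170),(410,167),(388,190)]:
    m=mask(f,(0,100,50),(18,255,255),(p[0]-12,p[1]-12,p[0]+12,p[1]+12)); print(rect(f,m,0.032))
m=mask(f,(0,100,60),(8,255,255),(415,215,435,233))|mask(f,(170,100,60),(180,255,255),(415,215,435,233)); print("grip",rect(f,m,0.060),m.sum()/255)
E
```

```text
clock 7.7
tcp_pos [0.4438 0.4083 0.2304]
orientation [0.3431 3.1161 0.0152]
contact_force [-0.0406  0.9349  0.3493]
grip_width 0.06
joints [-1.0177  0.3561  0.2195  1.7567 -0.0895  1.0267  0.5854]
curb (array([0.53260028, 0.01888014]), array([0.21857682, 0.17844409]), 12.33746337890625) 846.0
line (array([0.4777894 , 0.00826104]), array([0.00358209, 0.1212747 ]), 12.530505180358887) 40.0
(array([ 0.62204707, -0.20240366]), array([0.03556157, 0.03029295]), 8.23874282836914)
(array([ 0.62636697, -0.30596989]), array([0.02562137, 0.0344326 ]), 86.70098876953125)
(array([ 0.5463407 , -0.22019456]), array([0.03551734, 0.03014093]), 12.533806800842285)
grip (array([ 0.41986617, -0.34041685]), array([0.01052177, 0.02125883]), 86.34857177734375) 25.0
```

View pics/t5b.png

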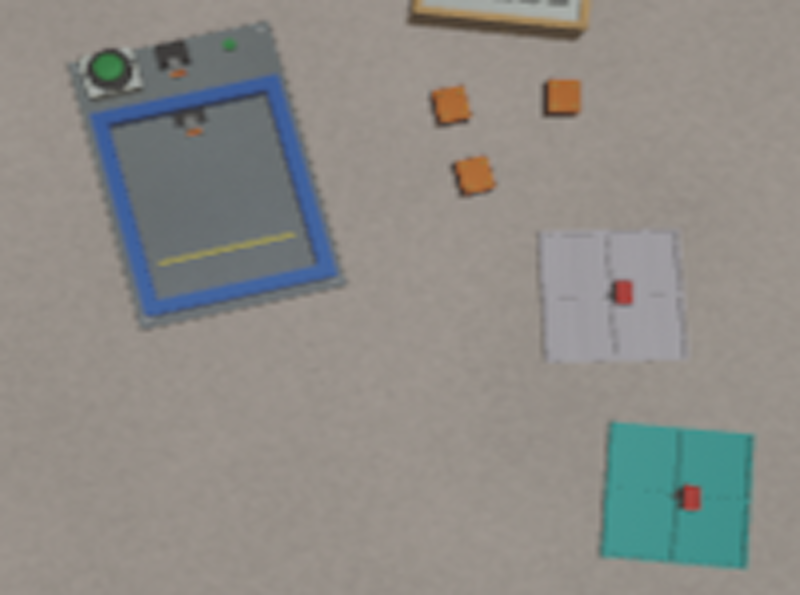

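View pics/t5.png

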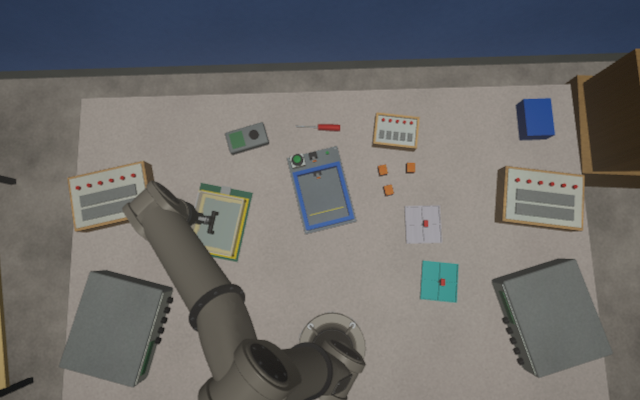

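```bash
python3 - <<'E'
from fit import *
import pickle
f=pickle.load(open("top5.pkl","rb"))
lab=cv2.cvtColor(f["color"],cv2.COLOR_BGR2LAB).astype(int)
for p in [(415,215),(432,235),(395,235),(450,210)]: print(lab[p[1]-3:p[1]+4,p[0]-3:p[0]+4].reshape(-1,3).mean(0))
b=cv2.GaussianBlur(f["color"],(0,0),0.8); lb=cv2.cvtColor(b,cv2.COLOR_BGR2LAB)
m=np.zeros((400,640),np.uint8); sub=lb[195:255,395:450,2]
t,mm=cv2.threshold(sub,0,255,cv2.THRESH_BINARY_INV+cv2.THRESH_OTSU); print(t)
n,l,s,ce=cv2.connectedComponentsWithStats(mm); 
mm=(mm>0).astype(np.uint8); mm=cv2.morphologyEx(mm,cv2.MORPH_CLOSE,np.ones((5,5))); mm=cv2.morphologyEx(mm,cv2.MORPH_OPEN,np.ones((7,7)))
m[195:255,395:450]=mm
print("tray",rect(f,m,0.018),m.sum()); cv2.imwrite("pics/tm.png",cv2.resize(mm*255,None,fx=6,fy=6))
# red grip weighted
h=cv2.cvtColor(f["color"],cv2.COLOR_BGR2HSV)
w=np.clip(h[...,1].astype(float)-60,0,100); k=np.zeros_like(w);k[214:234,416:436]=1;w*=k*((h[...,0]<10)|(h[...,0]>165))
ys,xs=np.nonzero(w>0);ww=w[ys,xs];u=(xs*ww).sum()/ww.sum();v=(ys*ww).sum()/ww.sum();print(u,v,world(f,u,v,0.055))
E
```

```text
[163.79591837 129.59183673 126.        ]
[165.69387755 129.55102041 126.        ]
[154.3877551  129.06122449 132.91836735]
[154.08163265 129.04081633 132.95918367]
129.0
tray (array([ 0.41951698, -0.34133884]), array([0.12838431, 0.13667913]), 89.7490463256836) 1295
425.4791481810115 223.13176574977817 [ 0.41971364 -0.34160338  0.055     ]
```

View pics/tm.png

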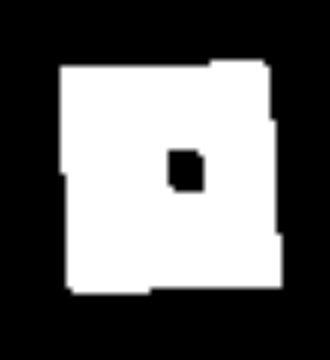

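Call:
{"op": "play_rows", "data": {
  "plan": [
    [10,-48,0,0,0,0.05,80],
    [25,-96,0,0,0,0.1,80],
    [40,-142,0,0,0,0.15,80],
    [50,-190,0,0,0,0.2,80],
    [55,-238,0,0,0,0.227,80],
    [60,-287,0,0,0,0.227,80],
    [60,-336,0,0,0,0.227,80],
    [60,-385,0,0,0,0.227,80],
    [55,-434,0,0,0,0.227,80],
    [45,-482,0,0,0,0.227,80],
    [35,-530,0,0,0,0.227,80],
    [22,-578,0,0,0,0.227,80]
  ]
}}

```text
clock: 9.0
tcp_pos: [0.4614, -0.1738, 0.2223]
orientation: [0.013, -3.139, -0.0]
contact_force: [1.7, -0.5, -0.2]
grip_width: 0.08
```

Call:
{"op": "play_rows", "data": {
  "plan": [
    [-15,-47,-20,0,0,0,80],
    [-25,-90,-50,0,0,0,80],
    [-40,-130,-70,0,0,0,80],
    [-43,-160,-80,0,0,0,80],
    [-43,-169,-80,0,0,0,80],
    [-43,-169,-80,0,0,0,80],
    [-43,-169,-80,0,0,0,80]
  ]
}}

```text
clock: 9.7
tcp_pos: [0.4201, -0.3399, 0.1433]
orientation: [0.015, -3.141, -0.002]
contact_force: [0.8, -0.6, -0.2]
grip_width: 0.0801
```

```bash
python3 look.py 6 380,140,480,290 130,190,310,310
```

```text
clock 9.7
tcp_pos [ 0.4201 -0.3399  0.1433]
orientation [ 1.4500e-02 -3.1407e+00 -1.8000e-03]
contact_force [ 0.8243 -0.5661 -0.2164]
grip_width 0.0801
joints [ 0.1557  0.3983  0.5151  1.9875 -0.2644  0.8221  2.3991]
```

View pics/look6.png

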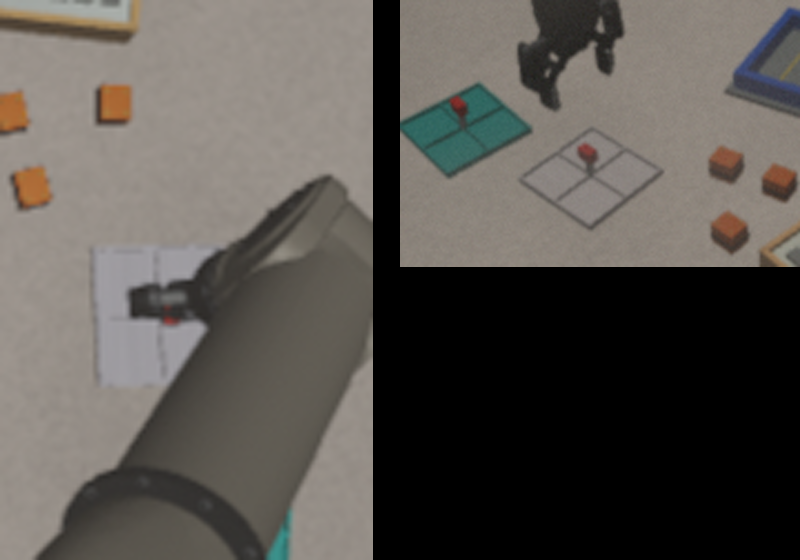

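Call:
{"op": "play_rows", "data": {
  "plan": [
    [0,-1,-40,0,0,0,80],
    [0,-1,-80,0,0,0,80],
    [0,-1,-100,0,0,0,80],
    [0,-1,-110,0,0,0,80],
    [0,-1,-110,0,0,0,50],
    [0,-1,-110,0,0,0,8],
    [0,-1,-110,0,0,0,8],
    [0,-1,-110,0,0,0,8],
    [0,-1,-110,0,0,0,8],
    [0,-1,-110,0,0,0,8],
    [0,-1,-110,0,0,0,8],
    [0,-1,-110,0,0,0,8]
  ]
}}

```text
clock: 11.0
tcp_pos: [0.4206, -0.3429, 0.0351]
orientation: [-0.012, 3.14, -0.001]
contact_force: [-1.1, 0.7, 7.7]
grip_width: 0.0125
```

Call:
{"op": "play_rows", "data": {
  "plan": [
    [0,0,0,0,0,0,8],
    [0,0,0,0,0,0,8],
    [0,0,10,0,0,0,8],
    [0,0,25,0,0,0,8],
    [0,0,50,0,0,0,8],
    [0,0,80,0,0,0,8],
    [0,0,95,0,0,0,8],
    [0,0,95,0,0,0,8]
  ]
}}

```text
clock: 11.8
tcp_pos: [0.4211, -0.3433, 0.1318]
orientation: [-0.013, 3.137, -0.004]
contact_force: [0.0, 0.7, -3.8]
grip_width: 0.0124
```

```bash
python3 look.py 7 380,140,480,290 130,190,310,310
```

```text
clock 11.8
tcp_pos [ 0.4211 -0.3433  0.1318]
orientation [-0.0125  3.1371 -0.0036]
contact_force [ 0.0055  0.6521 -3.8013]
grip_width 0.0124
joints [ 0.1631  0.418   0.5138  1.9942 -0.2848  0.7938  2.4195]
```

View pics/look7.png

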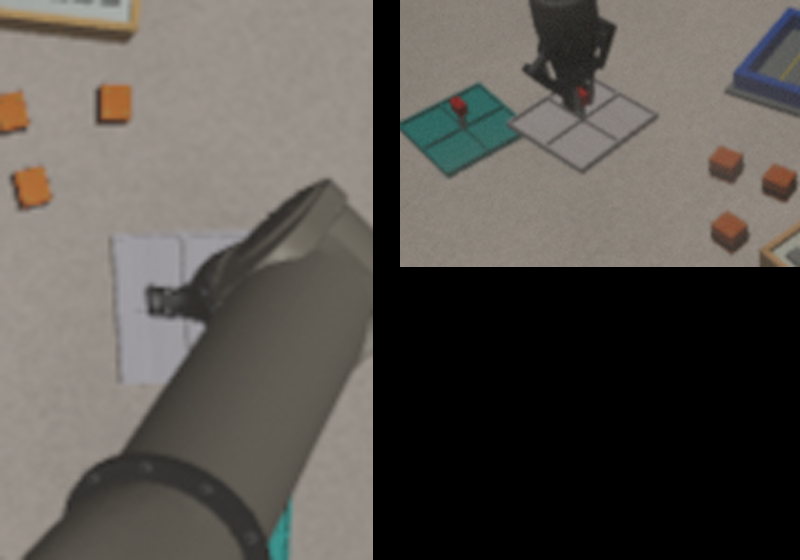

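Call:
{"op": "play_rows", "data": {
  "plan": [
    [7,20,0,0,0,0.02,8],
    [20,60,0,0,0,0.05,8],
    [33,100,0,0,0,0.08,8],
    [46,140,0,0,0,0.11,8],
    [60,180,0,0,0,0.14,8],
    [73,220,0,0,0,0.17,8],
    [86,260,0,0,0,0.2,8],
    [100,300,0,0,0,0.21,8],
    [112,335,0,0,0,0.21,8],
    [118,355,0,0,0,0.21,8],
    [120.5,364,0,0,0,0.21,8],
    [120.5,364,0,0,0,0.21,8]
  ]
}}

```text
clock: 13.1
tcp_pos: [0.5397, 0.0226, 0.1278]
orientation: [0.345, -3.121, 0.0]
contact_force: [-0.5, 0.1, -4.0]
grip_width: 0.0127
```

Call:
{"op": "play_rows", "data": {
  "plan": [
    [0,0,-20,0,0,0,8],
    [0,0,-35,0,0,0,8],
    [0,0,-40,0,0,0,8],
    [0,0,-40,0,0,0,8]
  ]
}}

```text
clock: 13.5
tcp_pos: [0.5393, 0.0199, 0.0881]
orientation: [0.338, -3.121, 0.001]
contact_force: [0.0, 0.3, -4.2]
grip_width: 0.0125
```

```bash
python3 look.py 8 270,130,370,250 260,130,420,270
```

```text
clock 13.5
tcp_pos [0.5393 0.0199 0.0881]
orientation [ 3.381e-01 -3.121e+00  1.200e-03]
contact_force [ 0.0046  0.2507 -4.1557]
grip_width 0.0125
joints [-0.4413  0.4655  0.3653  2.0179 -0.2494  0.7029  1.8669]
```

View pics/look8.png

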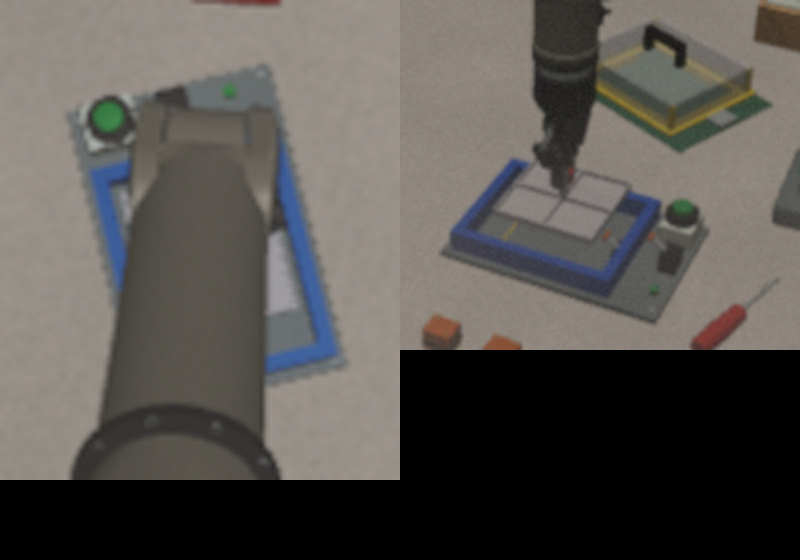

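Call:
{"op": "play_rows", "data": {
  "plan": [
    [2.5,0.5,-10,0,0,0,8],
    [2.5,0.5,-18,0,0,0,8],
    [2.5,0.5,-26,0,0,0,8],
    [2.5,0.5,-32,0,0,0,8],
    [2.5,0.5,-37,0,0,0,8],
    [2.5,0.5,-40,0,0,0,8],
    [2.5,0.5,-40,0,0,0,8]
  ]
}}

```text
clock: 14.3
tcp_pos: [0.5427, 0.0222, 0.0484]
orientation: [0.342, -3.122, 0.0]
contact_force: [-0.8, 0.0, -2.5]
grip_width: 0.0123
```

```bash
python3 look.py 9 270,130,370,250 260,130,420,270
```

```text
clock 14.3
tcp_pos [0.5427 0.0222 0.0484]
orientation [ 3.4210e-01 -3.1224e+00  1.0000e-04]
contact_force [-0.7891  0.0363 -2.5364]
grip_width 0.0123
joints [-0.4146  0.5333  0.3309  2.0277 -0.2861  0.6248  1.8965]
```

View pics/look9.png

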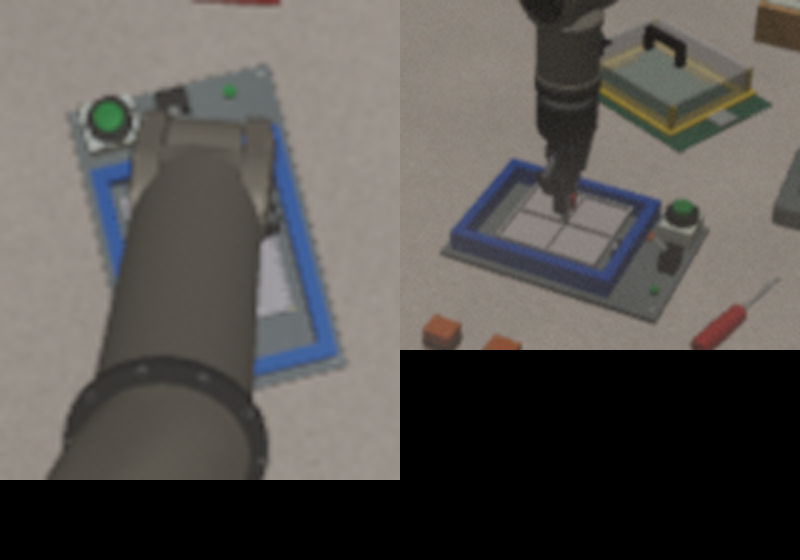

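Call:
{"op": "play_rows", "data": {
  "plan": [
    [-1,0,-1.5,0,0,0,8],
    [-1,0,-3,0,0,0,8],
    [-1,0,-4,0,0,0,8],
    [-1,0,-4,0,0,0,8]
  ]
}}

```text
clock: 14.8
tcp_pos: [0.5419, 0.0222, 0.0451]
orientation: [-0.342, 3.123, 0.0]
contact_force: [-2.3, -0.6, -0.2]
grip_width: 0.0127
```

Call:
{"op": "play_rows", "data": {
  "plan": [
    [0,0,-0.7,0,0,0,8],
    [0,0,-0.7,0,0,0,8],
    [0,0,-0.7,0,0,0,50],
    [0,0,-0.7,0,0,0,50],
    [0,0,-0.7,0,0,0,50],
    [0,0,20,0,0,0,50],
    [0,0,60,0,0,0,50],
    [0,0,100,0,0,0,50],
    [40,-49,120,0,0,0,70],
    [60,-98,120,0,0,0,70],
    [80,-147,120,0,0,0,70],
    [80,-147,120,0,0,0,70]
  ]
}}

```text
clock: 16.0
tcp_pos: [0.623, -0.1307, 0.1656]
orientation: [-0.334, 3.122, -0.005]
contact_force: [-0.5, -0.3, -0.5]
grip_width: 0.0701
```

```bash
python3 look.py 10 270,130,370,250 260,130,420,270; python3 - <<'E'
from fit import *
import pickle
f=pickle.load(open("top10.pkl","rb"))
for p in [(382,170),(410,167),(388,190)]:
    m=mask(f,(0,100,50),(18,255,255),(p[0]-12,p[1]-12,p[0]+12,p[1]+12)); print(rect(f,m,0.032),m.sum()/255)
E
```

```text
clock 16.0
tcp_pos [ 0.623  -0.1307  0.1656]
orientation [-0.3342  3.122  -0.0055]
contact_force [-0.4546 -0.3425 -0.548 ]
grip_width 0.0701
joints [-0.2058  0.5064  0.4313  1.7396 -0.2488  0.9475  2.1075]Traceback (most recent call last):
  File "<stdin>", line 5, in <module>
  File "fit.py", line 11, in rect
    (c,s,a)=cv2.minAreaRect(Q); return np.array(c),np.array(s),a
            ~~~~~~~~~~~~~~~^^^
cv2.error: OpenCV(4.12.0) /io/opencv/modules/imgproc/src/convhull.cpp:143: error: (-215:Assertion failed) total >= 0 && (depth == CV_32F || depth == CV_32S) in function 'convexHull'
```

View pics/look10.png

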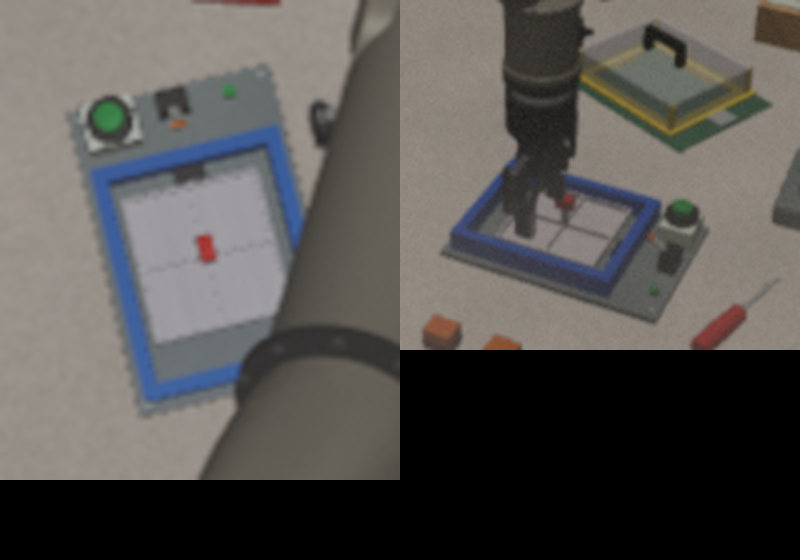

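Call:
{"op": "play_rows", "data": {
  "plan": [
    [-1,-40,0,0,0,-0.07,65],
    [-1,-72,-30,0,0,-0.07,65],
    [-1,-72,-75,0,0,-0.07,65],
    [-1,-72,-90,0,0,-0.07,65],
    [-1,-72,-90,0,0,-0.07,65]
  ]
}}

```text
clock: 16.6
tcp_pos: [0.6191, -0.1941, 0.0721]
orientation: [0.235, -3.127, -0.004]
contact_force: [0.3, 0.1, 0.2]
grip_width: 0.0651
```

```bash
python3 look.py 11 340,120,440,260 250,200,370,330
```

```text
clock 16.6
tcp_pos [ 0.6191 -0.1941  0.0721]
orientation [ 0.2353 -3.1273 -0.0045]
contact_force [0.3219 0.0756 0.2344]
grip_width 0.0651
joints [-0.0729  0.6461  0.3979  1.7579 -0.3293  0.8101  2.2046]
```

View pics/look11.png

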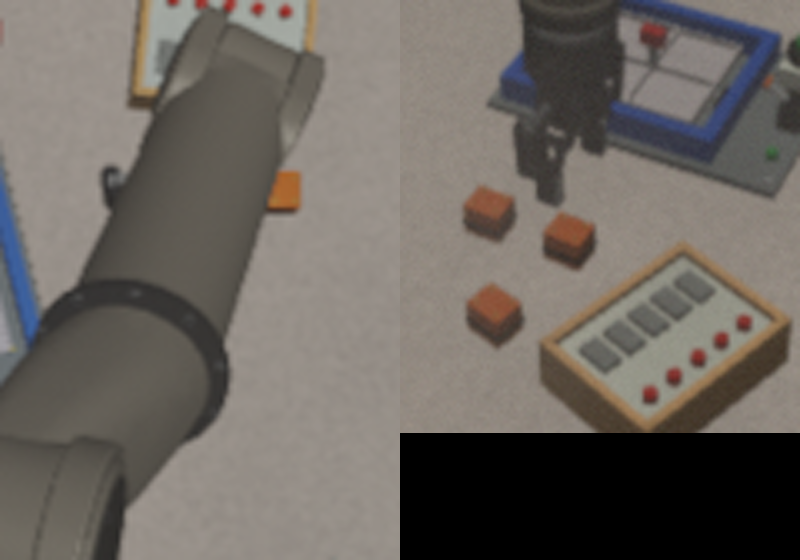

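Call:
{"op": "play_rows", "data": {
  "plan": [
    [0,0,0,0,0,0,65],
    [0,0,0,0,0,0,65]
  ]
}}

```text
clock: 16.9
tcp_pos: [0.6222, -0.1964, 0.0767]
orientation: [-0.234, 3.13, -0.001]
contact_force: [-0.2, 0.0, 0.1]
grip_width: 0.0645
```

Call:
{"op": "play_rows", "data": {
  "plan": [
    [0,-6,-30,0,0,0,65],
    [0,-6,-55,0,0,0,65],
    [0,-6,-68,0,0,0,65],
    [0,-6,-69,0,0,0,65],
    [0,-6,-69,0,0,0,22],
    [0,-6,-69,0,0,0,22],
    [0,-6,-69,0,0,0,22],
    [0,-6,-69,0,0,0,22],
    [0,-6,-69,0,0,0,22],
    [0,-6,-69,0,0,0,22]
  ],
  "grip_force": 60
}}

```text
clock: 17.9
tcp_pos: [0.6221, -0.2032, 0.0075]
orientation: [-0.232, 3.13, -0.001]
contact_force: [-0.7, 0.5, 6.8]
grip_width: 0.0292
```

Call:
{"op": "play_rows", "data": {
  "plan": [
    [0,0,0,0,0,0,22],
    [0,0,20,0,0,0,22],
    [0,0,50,0,0,0,22],
    [0,0,85,0,0,0,22],
    [0,0,85,0,0,0,22]
  ]
}}

```text
clock: 18.4
tcp_pos: [0.624, -0.2041, 0.0961]
orientation: [-0.231, 3.125, -0.004]
contact_force: [0.7, 0.0, -1.1]
grip_width: 0.0289
```

```bash
python3 look.py 12 340,120,440,260 250,180,370,310
```

```text
clock 18.4
tcp_pos [ 0.624  -0.2041  0.0961]
orientation [-0.2313  3.1248 -0.0041]
contact_force [ 0.6521  0.0121 -1.0914]
grip_width 0.0289
joints [-0.0712  0.62    0.4145  1.7396 -0.32    0.8404  2.2068]
```

View pics/look12.png

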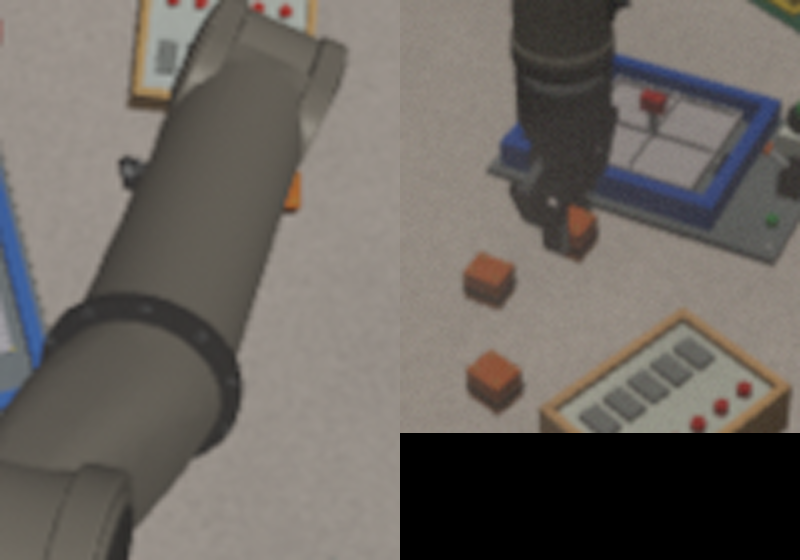

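Call:
{"op": "play_rows", "data": {
  "plan": [
    [-5,25,0,0,0,0.02,22],
    [-13,65,0,0,0,0.04,22],
    [-21,105,0,0,0,0.073,22],
    [-29,145,0,0,0,0.073,22],
    [-37,185,0,0,0,0.073,22],
    [-40,202,0,0,0,0.073,22],
    [-40,202,-10,0,0,0.073,22],
    [-40,202,-25,0,0,0.073,22],
    [-40,202,-40,0,0,0.073,22],
    [-40,202,-40,0,0,0.073,22],
    [-40,202,-40,0,0,0.073,22]
  ]
}}

```text
clock: 19.6
tcp_pos: [0.5803, -0.0023, 0.0498]
orientation: [0.343, -3.121, 0.001]
contact_force: [0.2, 0.2, -1.0]
grip_width: 0.0292
```

```bash
python3 look.py 13 270,130,370,250 260,130,420,270
```

```text
clock 19.6
tcp_pos [ 0.5803 -0.0023  0.0498]
orientation [ 3.4310e-01 -3.1208e+00  1.0000e-03]
contact_force [ 0.1999  0.1867 -0.9979]
grip_width 0.0292
joints [-0.3815  0.5831  0.3667  1.9396 -0.3192  0.6773  1.9711]
```

View pics/look13.png

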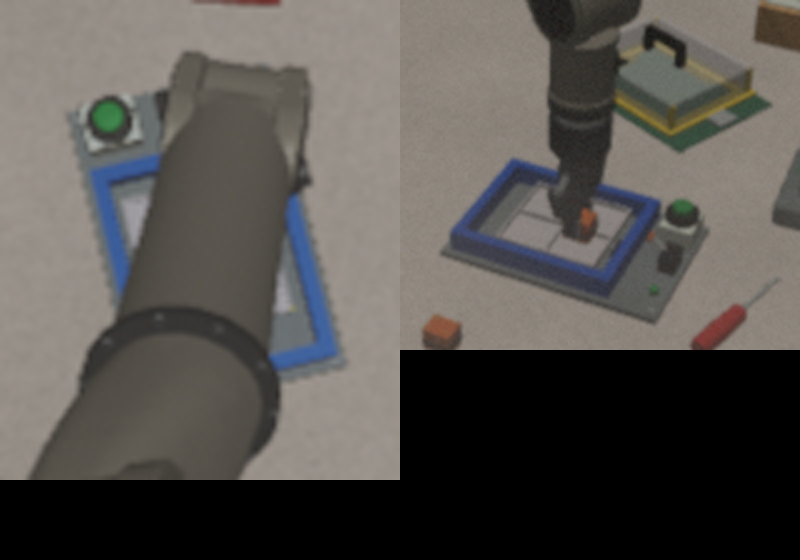

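Call:
{"op": "play_rows", "data": {
  "plan": [
    [1,1,-8,0,0,0,22],
    [1,1,-14,0,0,0,22],
    [1,1,-18,0,0,0,22],
    [1,1,-19,0,0,0,22],
    [1,1,-19,0,0,0,22]
  ]
}}

```text
clock: 20.2
tcp_pos: [0.5817, 0.0002, 0.0315]
orientation: [0.347, -3.122, 0.0]
contact_force: [0.1, -0.2, -0.8]
grip_width: 0.0289
```

Call:
{"op": "play_rows", "data": {
  "plan": [
    [0,0,-1,0,0,0,22],
    [0,0,-1.7,0,0,0,22],
    [0,0,-1.7,0,0,0,22]
  ]
}}

```text
clock: 20.5
tcp_pos: [0.5819, 0.0003, 0.0302]
orientation: [-0.347, 3.122, 0.0]
contact_force: [0.2, 0.2, -2.8]
grip_width: 0.029
```

Call:
{"op": "play_rows", "data": {
  "plan": [
    [0,0,-0.6,0,0,0,22],
    [0,0,-0.6,0,0,0,22],
    [0,0,-0.6,0,0,0,22]
  ]
}}

```text
clock: 20.8
tcp_pos: [0.5819, 0.0002, 0.0296]
orientation: [-0.347, 3.122, -0.0]
contact_force: [1.1, 0.3, -1.6]
grip_width: 0.029
```

Call:
{"op": "play_rows", "data": {
  "plan": [
    [0,0,-0.8,0,0,0,22],
    [0,0,-0.8,0,0,0,22],
    [0,0,-0.8,0,0,0,22]
  ]
}}

```text
clock: 21.1
tcp_pos: [0.5819, 0.0003, 0.0295]
orientation: [-0.347, 3.122, 0.001]
contact_force: [-2.3, -0.5, 7.7]
grip_width: 0.0287
```

Call:
{"op": "play_rows", "data": {
  "plan": [
    [0,0,0.5,0,0,0,42],
    [0,0,0.5,0,0,0,42],
    [0,0,0.5,0,0,0,42],
    [0,0,15,0,0,0,42],
    [0,0,50,0,0,0,42],
    [0,0,90,0,0,0,42],
    [0,0,110,0,0,0,60],
    [0,-50,110,0,0,0,60],
    [0,-100,110,0,0,0,60],
    [0,-150,110,0,0,0,60],
    [0,-150,110,0,0,0,60]
  ]
}}

```text
clock: 22.2
tcp_pos: [0.5804, -0.1598, 0.1407]
orientation: [-0.328, 3.123, -0.009]
contact_force: [0.1, -0.8, -0.0]
grip_width: 0.0598
```

```bash
cat > mods.py <<'E'
from fit import *
import pickle
# all orange modules on bench / in tray, top view
def mods(F,ztop=0.032,roi=(280,140,440,240),area=30):
    h=cv2.cvtColor(F["color"],cv2.COLOR_BGR2HSV)
    m=mask(F,(5,110,90),(18,255,255),roi)
    n,l,s,ce=cv2.connectedComponentsWithStats((m>0).astype(np.uint8))
    for i in range(1,n):
        if s[i,4]>=area:
            c,sz,a=rect(F,l==i,ztop); lo=a if sz[0]>sz[1] else a+90
            u,v=ce[i]; print(ce[i].round(1),s[i,4],"rect",c.round(4),sz.round(4),"long",round((lo+90)%180-90,1),"cent",world(F,u,v,ztop)[:2].round(4))
E
python3 look.py 14 270,130,370,250 260,130,420,270; python3 - <<'E'
from mods import *
mods(pickle.load(open("top14.pkl","rb"))); print(); mods(pickle.load(open("top5.pkl","rb")))
E
```

```text
clock 22.2
tcp_pos [ 0.5804 -0.1598  0.1407]
orientation [-0.3279  3.1232 -0.0087]
contact_force [ 0.0676 -0.787  -0.0342]
grip_width 0.0598
joints [-0.1795  0.4875  0.4553  1.8453 -0.2673  0.8667  2.1836]
[410.6 167.2] 71 rect [ 0.6267 -0.306 ] [0.0256 0.0338] long -3.4 cent [ 0.6276 -0.3065]
[326.8 180.8] 75 rect [0.5859 0.0026] [0.0351 0.0285] long 12.6 cent [0.5857 0.0023]

[410.5 167. ] 72 rect [ 0.6282 -0.3061] [0.0256 0.0307] long -3.3 cent [ 0.6282 -0.3061]
[382.3 169.4] 78 rect [ 0.6221 -0.2028] [0.0356 0.0296] long 8.2 cent [ 0.6221 -0.2025]
[388.2 189.6] 79 rect [ 0.5465 -0.2205] [0.0354 0.0293] long 10.9 cent [ 0.5466 -0.2204]
```

View pics/look14.png

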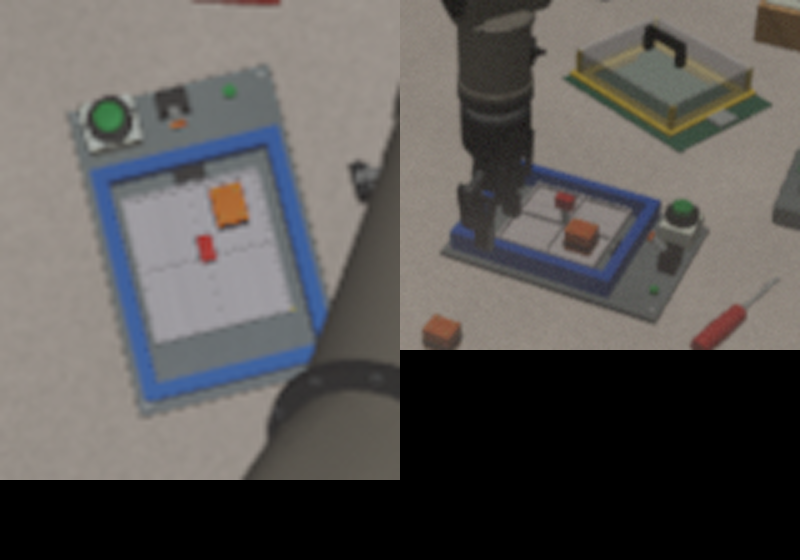

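Call:
{"op": "play_rows", "data": {
  "plan": [
    [-20,-40,0,0,0,0,60],
    [-35.4,-70.7,-40,0,0,0,60],
    [-35.4,-70.7,-80,0,0,0,60],
    [-35.4,-70.7,-80,0,0,0,60],
    [-35.4,-70.7,-80,0,0,0,60],
    [-35.4,-70.7,-80,0,0,0,60]
  ]
}}

```text
clock: 22.9
tcp_pos: [0.5487, -0.2191, 0.0607]
orientation: [-0.351, 3.119, -0.001]
contact_force: [-0.0, -0.0, 0.8]
grip_width: 0.0602
```

```bash
python3 look.py 15 340,120,440,260 250,200,370,330
```

```text
clock 22.9
tcp_pos [ 0.5487 -0.2191  0.0607]
orientation [-3.5050e-01  3.1189e+00 -5.0000e-04]
contact_force [-0.0183 -0.0268  0.8365]
grip_width 0.0602
joints [-0.0249  0.5822  0.3994  1.9152 -0.3371  0.7067  2.3686]
```

View pics/look15.png

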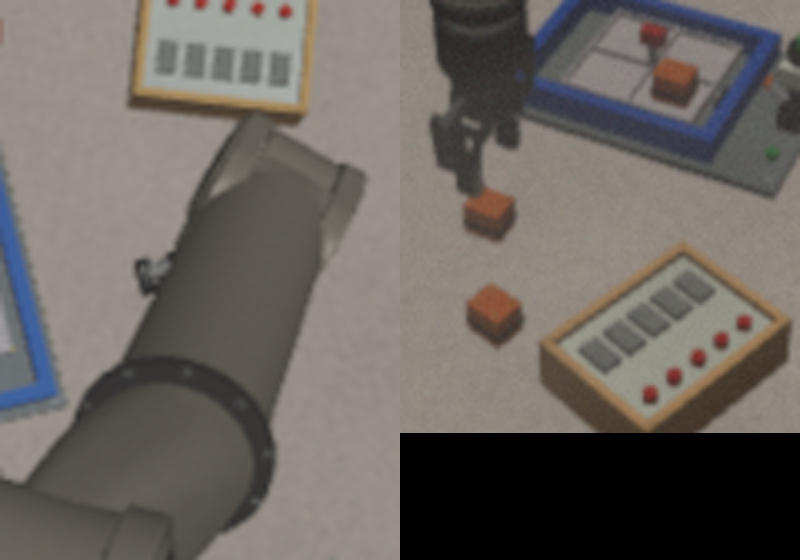

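Call:
{"op": "play_rows", "data": {
  "plan": [
    [0,0,-25,0,0,0,60],
    [0,0,-45,0,0,0,60],
    [0,0,-53,0,0,0,60],
    [0,0,-53,0,0,0,60],
    [0,0,-53,0,0,0,22],
    [0,0,-53,0,0,0,22],
    [0,0,-53,0,0,0,22],
    [0,0,-53,0,0,0,22],
    [0,0,-53,0,0,0,22],
    [0,0,-53,0,0,0,22]
  ]
}}

```text
clock: 24.0
tcp_pos: [0.5476, -0.221, 0.0072]
orientation: [-0.346, 3.12, -0.001]
contact_force: [0.1, -0.6, 6.2]
grip_width: 0.029
```

Call:
{"op": "play_rows", "data": {
  "plan": [
    [0,0,0,0,0,0,22],
    [0,0,0,0,0,0,22]
  ]
}}

```text
clock: 24.2
tcp_pos: [0.5476, -0.2209, 0.0071]
orientation: [-0.346, 3.12, -0.001]
contact_force: [-0.5, -0.0, 5.9]
grip_width: 0.0291
```

Call:
{"op": "play_rows", "data": {
  "plan": [
    [0,0,20,0,0,0,22],
    [0,0,50,0,0,0,22],
    [-1,10,80,0,0,0,22],
    [-6,45,85,0,0,0,22],
    [-13,85,85,0,0,0,22],
    [-19,125,85,0,0,0,22],
    [-25,165,85,0,0,0,22],
    [-31,195,85,0,0,0,22],
    [-32,205.5,85,0,0,0,22],
    [-32,205.5,70,0,0,0,22],
    [-32,205.5,43,0,0,0,22],
    [-32,205.5,43,0,0,0,22]
  ]
}}

```text
clock: 25.4
tcp_pos: [0.5126, -0.0156, 0.0468]
orientation: [0.346, -3.118, 0.001]
contact_force: [-1.1, -0.2, -0.8]
grip_width: 0.0288
```

```bash
python3 look.py 16 270,130,370,250 260,130,420,270
```

```text
clock 25.4
tcp_pos [ 0.5126 -0.0156  0.0468]
orientation [ 3.455e-01 -3.118e+00  5.000e-04]
contact_force [-1.0669 -0.2015 -0.774 ]
grip_width 0.0288
joints [-0.4005  0.5095  0.3886  2.0987 -0.3341  0.5964  2.0147]
```

View pics/look16.png

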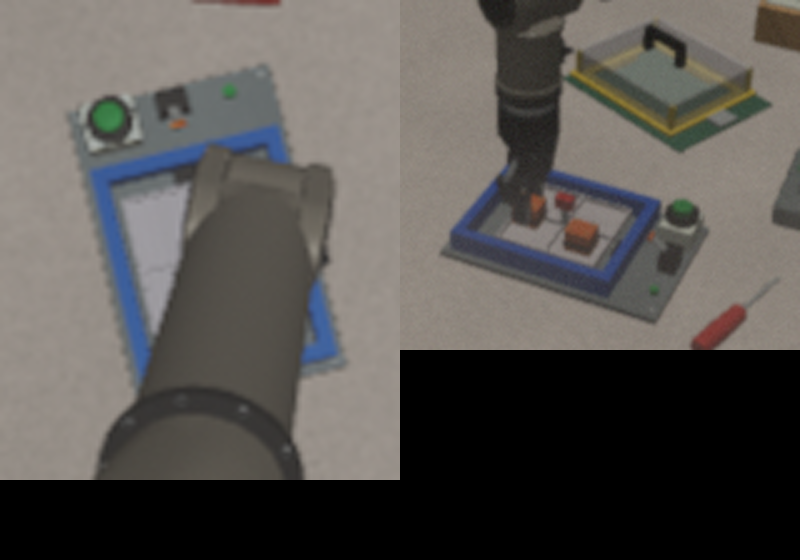

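Call:
{"op": "play_rows", "data": {
  "plan": [
    [0,0,-7,0,0,0,22],
    [0,0,-13,0,0,0,22],
    [0,0,-17,0,0,0,22],
    [0,0,-18,0,0,0,22],
    [0,0,-18,0,0,0,22],
    [0,0,-18,0,0,0,22]
  ]
}}

```text
clock: 26.1
tcp_pos: [0.5146, -0.015, 0.0308]
orientation: [-0.347, 3.122, 0.0]
contact_force: [-0.0, 0.4, -0.6]
grip_width: 0.029
```

Call:
{"op": "play_rows", "data": {
  "plan": [
    [0,0,-1,0,0,0,22],
    [0,0,-1.8,0,0,0,22],
    [0,0,-1.8,0,0,0,22],
    [0,0,-1.8,0,0,0,22]
  ]
}}

```text
clock: 26.5
tcp_pos: [0.5146, -0.0149, 0.0291]
orientation: [-0.347, 3.122, 0.0]
contact_force: [-1.7, -0.3, 3.8]
grip_width: 0.029
```

Call:
{"op": "play_rows", "data": {
  "plan": [
    [0,0,0.3,0,0,0,42],
    [0,0,0.3,0,0,0,42],
    [0,0,0.3,0,0,0,42],
    [0,0,15,0,0,0,42],
    [0,0,50,0,0,0,42],
    [0,0,90,0,0,0,42],
    [15,-40,110,0,0,-0.1,60],
    [35,-85,110,0,0,-0.2,60],
    [55,-130,110,0,0,-0.277,60],
    [70,-175,110,0,0,-0.277,60],
    [85,-220,110,0,0,-0.277,60],
    [85,-220,110,0,0,-0.277,60]
  ]
}}

```text
clock: 27.7
tcp_pos: [0.5992, -0.2437, 0.1395]
orientation: [0.101, 3.138, -0.009]
contact_force: [-0.4, -0.6, -0.1]
grip_width: 0.0605
```

```bash
python3 look.py 17 270,130,450,250 250,160,420,300; python3 - <<'E'
from mods import *
mods(pickle.load(open("top17.pkl","rb")),area=10)
F=pickle.load(open("top17.pkl","rb"));P=cloud(F)
mods(pickle.load(open("scene17.pkl","rb")),roi=(230,200,360,310))
E
```

```text
clock 27.7
tcp_pos [ 0.5992 -0.2437  0.1395]
orientation [ 0.1011  3.1384 -0.0092]
contact_force [-0.3693 -0.6201 -0.0946]
grip_width 0.0605
joints [-0.0983  0.577   0.5458  1.7392 -0.3567  0.9227  2.0991]
[385.9 143.8] 33 rect [ 0.7185 -0.2188] [0.0928 0.0055] long 81.7 cent [ 0.7182 -0.2204]
[326.8 180.8] 75 rect [0.5859 0.0026] [0.0351 0.0285] long 12.6 cent [0.5857 0.0023]
[331.6 199.6] 78 rect [ 0.5157 -0.0135] [0.0356 0.0282] long 12.3 cent [ 0.5156 -0.0133]
[311.7 215.3] 67 rect [0.5034 0.002 ] [0.0351 0.0323] long 15.3 cent [0.5037 0.0019]
[332.  221.3] 69 rect [0.5739 0.0179] [0.0353 0.0303] long 9.9 cent [0.5739 0.0179]
[277.7 291.2] 108 rect [ 0.6353 -0.3124] [0.0296 0.0355] long -3.5 cent [ 0.6357 -0.3126]
```

View pics/look17.png

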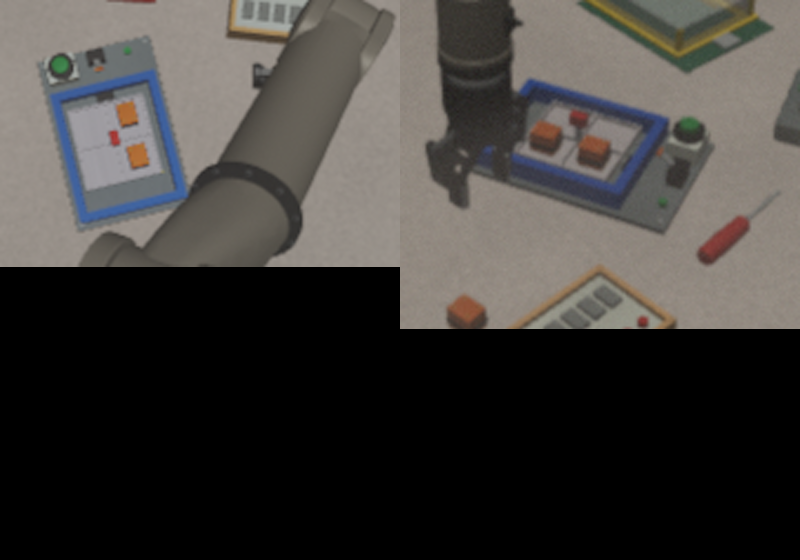

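Call:
{"op": "play_rows", "data": {
  "plan": [
    [15,-40,0,0,0,0,60],
    [28,-71.4,-40,0,0,0,60],
    [28,-71.4,-79,0,0,0,60],
    [28,-71.4,-79,0,0,0,60],
    [28,-71.4,-79,0,0,0,60],
    [28,-71.4,-79,0,0,0,60],
    [28,-71.4,-79,0,0,0,60]
  ]
}}

```text
clock: 28.5
tcp_pos: [0.629, -0.3058, 0.0624]
orientation: [0.085, 3.137, -0.001]
contact_force: [0.5, 0.5, 0.5]
grip_width: 0.06
```

```bash
python3 look.py 18 340,120,440,260 230,200,350,330
```

```text
clock 28.5
tcp_pos [ 0.629  -0.3058  0.0624]
orientation [ 8.550e-02  3.137e+00 -1.100e-03]
contact_force [0.465  0.4601 0.5202]
grip_width 0.06
joints [ 0.0432  0.7433  0.4846  1.6404 -0.4292  0.862   2.2177]
```

View pics/look18.png

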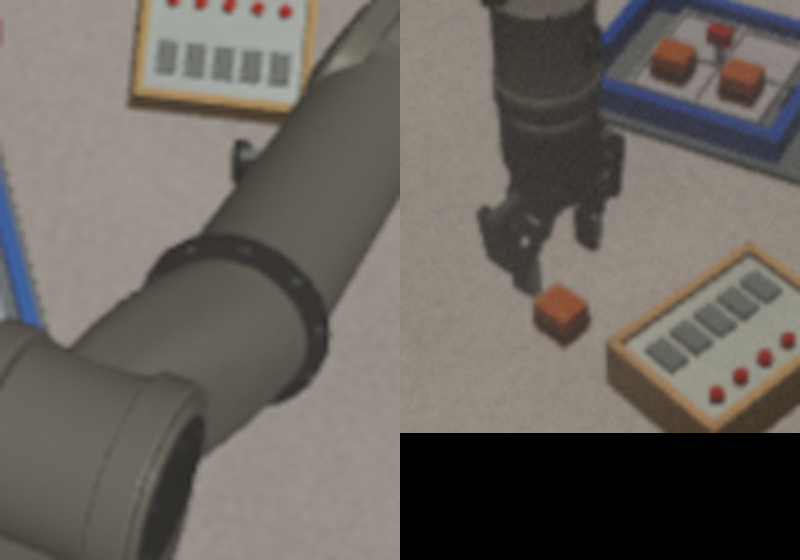

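Call:
{"op": "play_rows", "data": {
  "plan": [
    [-1,0,-25,0,0,0,60],
    [-1,0,-45,0,0,0,60],
    [-1,0,-54.5,0,0,0,60],
    [-1,0,-54.5,0,0,0,60],
    [-1,0,-54.5,0,0,0,22],
    [-1,0,-54.5,0,0,0,22],
    [-1,0,-54.5,0,0,0,22],
    [-1,0,-54.5,0,0,0,22],
    [-1,0,-54.5,0,0,0,22],
    [-1,0,-54.5,0,0,0,22],
    [-1,0,-54.5,0,0,0,22],
    [-1,0,-54.5,0,0,0,22]
  ]
}}

```text
clock: 29.8
tcp_pos: [0.6275, -0.307, 0.007]
orientation: [0.088, 3.138, -0.001]
contact_force: [-0.3, -0.2, 6.5]
grip_width: 0.029
```

Call:
{"op": "play_rows", "data": {
  "plan": [
    [0,0,20,0,0,0,22],
    [0,0,55,0,0,0,22],
    [0,10,85,0,0,0.03,22],
    [-6,45,90,0,0,0.08,22],
    [-13,85,90,0,0,0.14,22],
    [-20,125,90,0,0,0.2,22],
    [-27,165,90,0,0,0.25,22],
    [-33,205,90,0,0,0.274,22],
    [-39,245,90,0,0,0.274,22],
    [-46,285,90,0,0,0.274,22],
    [-52,325,90,0,0,0.274,22],
    [-57,355,90,0,0,0.274,22]
  ]
}}

```text
clock: 31.0
tcp_pos: [0.569, 0.0517, 0.0965]
orientation: [-0.345, 3.122, 0.002]
contact_force: [1.5, 0.4, -1.1]
grip_width: 0.0291
```

Call:
{"op": "play_rows", "data": {
  "plan": [
    [-2,12,0,0,0,0,22],
    [-2,12,0,0,0,0,22],
    [-2,12,-20,0,0,0,22],
    [-2,12,-45,0,0,0,22],
    [-2,12,-45,0,0,0,22],
    [-2,12,-45,0,0,0,22]
  ]
}}

```text
clock: 31.6
tcp_pos: [0.5676, 0.0584, 0.0508]
orientation: [0.338, -3.123, 0.002]
contact_force: [0.2, 0.3, -0.2]
grip_width: 0.0289
```

```bash
python3 look.py 19 270,130,370,250 260,130,420,270
```

```text
clock 31.6
tcp_pos [0.5676 0.0584 0.0508]
orientation [ 3.3770e-01 -3.1229e+00  1.7000e-03]
contact_force [ 0.2409  0.3084 -0.2449]
grip_width 0.0289
joints [-0.5276  0.577   0.4141  1.9658 -0.3591  0.6709  1.8978]
```

View pics/look19.png

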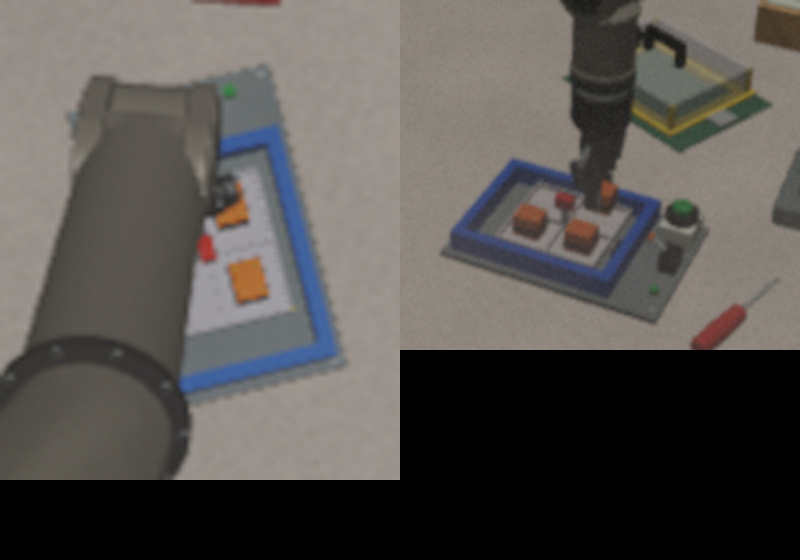

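Call:
{"op": "play_rows", "data": {
  "plan": [
    [0,1,-7,0,0,0,22],
    [0,1,-13,0,0,0,22],
    [0,1,-17,0,0,0,22],
    [0,1,-19.5,0,0,0,22],
    [0,1,-19.5,0,0,0,22],
    [0,1,-19.5,0,0,0,22]
  ]
}}

```text
clock: 32.3
tcp_pos: [0.5675, 0.0616, 0.0309]
orientation: [0.342, -3.123, 0.0]
contact_force: [0.6, -0.4, -1.1]
grip_width: 0.029
```

Call:
{"op": "play_rows", "data": {
  "plan": [
    [0,-0.5,-1,0,0,0,22],
    [0,-0.5,-2,0,0,0,22],
    [0,-0.5,-2,0,0,0,22],
    [0,-0.5,-2,0,0,0,22]
  ]
}}

```text
clock: 32.7
tcp_pos: [0.5676, 0.0611, 0.029]
orientation: [-0.342, 3.123, -0.0]
contact_force: [1.0, -0.0, -0.1]
grip_width: 0.0291
```

Call:
{"op": "play_rows", "data": {
  "plan": [
    [0,0,-0.4,0,0,0,22],
    [0,0,-0.4,0,0,0,22],
    [0,0,-0.4,0,0,0,42],
    [0,0,-0.4,0,0,0,42],
    [0,0,0,0,0,0,42],
    [0,0,15,0,0,0,42],
    [0,0,50,0,0,0,42],
    [0,0,100,0,0,0,60],
    [0,0,150,0,0,0,60],
    [-30,40,160,0,0,0,60],
    [-40,85,160,0,0,0,60],
    [-50,130,160,0,0,0,60]
  ]
}}

```text
clock: 33.9
tcp_pos: [0.5171, 0.1923, 0.1911]
orientation: [-0.339, 3.121, 0.003]
contact_force: [1.0, 0.7, -0.3]
grip_width: 0.0599
```

Call:
{"op": "play_rows", "data": {
  "plan": [
    [-10,48,0,0,0,0,60],
    [-20,96,0,0,0,0,60],
    [-30,144,0,0,0,-0.15,60],
    [-40,190,0,0,0,-0.3,60],
    [-50,210,0,0,0,-0.438,60],
    [-50,210,0,0,0,-0.438,60]
  ]
}}

```text
clock: 34.5
tcp_pos: [0.4646, 0.406, 0.1893]
orientation: [-0.338, -3.123, -0.002]
contact_force: [-0.2, 0.0, 0.5]
grip_width: 0.0601
```

```bash
python3 look.py 20 270,130,370,250 260,80,440,270; python3 - <<'E'
from mods import *
F=pickle.load(open("top20.pkl","rb"));mods(F,ztop=0.054,area=10)
P=cloud(F)
for c in [(327,181),(332,200),(309,186)]: print(np.median(P[c[1]-2:c[1]+3,c[0]-2:c[0]+3].reshape(-1,3),0))
cv2.imwrite("pics/t20.png",F["color"])
E
```

```text
clock 34.5
tcp_pos [0.4646 0.406  0.1893]
orientation [-3.3770e-01 -3.1225e+00 -1.9000e-03]
contact_force [-0.2063  0.05    0.4926]
grip_width 0.0601
joints [-1.2116  0.4639  0.5314  1.7704 -0.2779  0.9818  0.7849]
[326.8 180.8] 75 rect [0.5819 0.0028] [0.0346 0.028 ] long 12.6 cent [0.5817 0.0025]
[310.  184.8] 75 rect [0.5685 0.0629] [0.0345 0.0271] long 12.6 cent [0.5685 0.0631]
[331.6 199.6] 78 rect [ 0.5128 -0.013 ] [0.035  0.0278] long 12.3 cent [ 0.5127 -0.0129]
[0.58114882 0.00171564 0.05245394]
[ 0.51128407 -0.01413431  0.05264557]
[0.5647987  0.06701098 0.05294822]
```

View pics/look20.png

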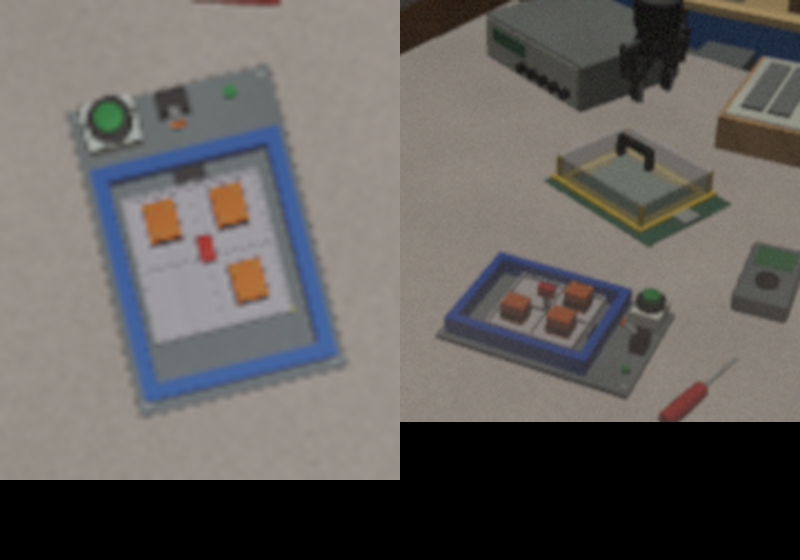

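View pics/t20.png

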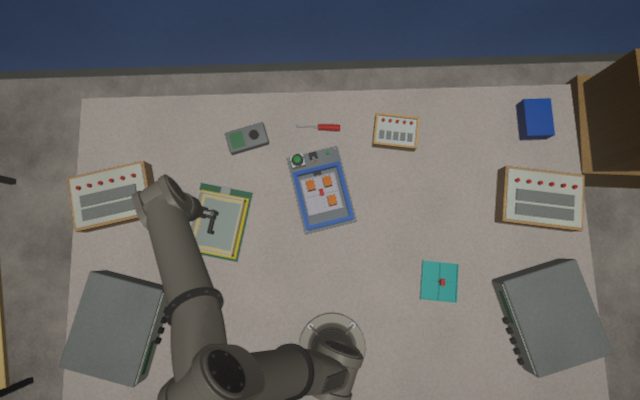

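```bash
python3 - <<'E'
from mods import *
a=pickle.load(open("scene14.pkl","rb"));b=pickle.load(open("scene20.pkl","rb"))
for F in (a,b):
    m=mask(F,(20,100,60),(35,255,255),(315,110,410,190)); ys,xs=np.nonzero(m); print(len(xs),xs.mean(),ys.mean(),xs.min(),xs.max(),ys.min(),ys.max())
f=pickle.load(open("top20.pkl","rb")); t14=pickle.load(open("top14.pkl","rb"))
for F in (t14,f):
  m=mask(F,(20,100,60),(35,255,255),(180,180,255,265)); ys,xs=np.nonzero(m); print(len(xs),xs.mean(),ys.mean(),xs.min(),xs.max(),ys.min(),ys.max())
F=t14
m=mask(F,(20,100,60),(35,255,255),(180,180,255,265)); print(rect(F,m,0.015))
P=cloud(F)
h=cv2.cvtColor(F["color"],cv2.COLOR_BGR2HSV)
mm=(h[...,2]<60)&(P[...,2]>0.07)&(P[...,2]<0.13)&(abs(P[...,0]-0.44)<0.08)&(abs(P[...,1]-0.405)<0.08)
print("handle14",rect(F,mm,0.099),mm.sum())
c=np.hstack([cv2.resize(t14["color"][170:275,170:270],(400,420),interpolation=cv2.INTER_CUBIC),cv2.resize(f["color"][170:275,170:270],(400,420),interpolation=cv2.INTER_CUBIC)])
cv2.imwrite("pics/hd.png",c)
# tray floor plane
P=cloud(f)
C=np.array([.5419,.0222]);y=np.deg2rad(12.5);R2=np.array([[np.cos(y),np.sin(y)],[-np.sin(y),np.cos(y)]])
L=(P[...,:2]-C)@R2.T
hs=cv2.cvtColor(f["color"],cv2.COLOR_BGR2HSV)
for nm,x0,x1,y0,y1 in (("D floor",-55,-15,15,50),("C rim x+",56,64,15,45),("A rim",56,64,-45,-15)):
    k=(L[...,0]*1e3>x0)&(L[...,0]*1e3<x1)&(L[...,1]*1e3>y0)&(L[...,1]*1e3<y1)&(hs[...,1]<60)
    print(nm,k.sum(),np.median(P[k][:,2]))
E
```

```text
369 363.54742547425474 171.10569105691056 328 401 151 183
350 363.29714285714283 171.39142857142858 328 401 152 183
410 231.03170731707317 228.50731707317073 186 248 189 258
401 233.4488778054863 227.07231920199501 200 248 189 258
(array([0.44145763, 0.4056614 ]), array([0.18537697, 0.22632045]), 77.35912322998047)
handle14 (array([0.43917796, 0.39762959]), array([0.00626203, 0.07315555]), 78.72088623046875) 18
D floor 103 0.020524612991547363
C rim x+ 12 0.02058445997234259
A rim 12 0.021332224605176815
```

View pics/hd.png

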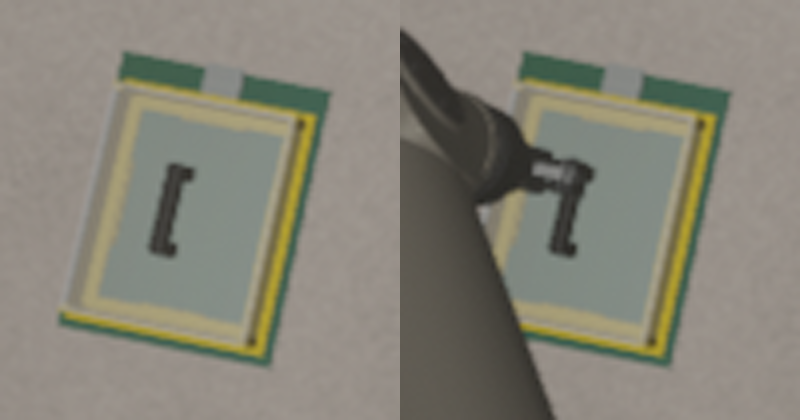

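Call:
{"op": "play_rows", "data": {
  "plan": [
    [-23,0,-30,0,0,0,80],
    [-23,0,-50,0,0,0,80],
    [-23,0,-50,0,0,0,80],
    [-23,0,-50,0,0,0,80]
  ]
}}

```text
clock: 35.0
tcp_pos: [0.4459, 0.3997, 0.1399]
orientation: [0.347, 3.122, -0.0]
contact_force: [0.5, 1.0, -0.7]
grip_width: 0.0798
```

```bash
python3 look.py 21 170,170,270,275 290,80,450,240
```

```text
clock 35.0
tcp_pos [0.4459 0.3997 0.1399]
orientation [ 0.3474  3.1215 -0.    ]
contact_force [ 0.4826  1.0248 -0.6611]
grip_width 0.0798
joints [-1.2156  0.4944  0.5077  1.8541 -0.3057  0.8702  0.7895]
```

View pics/look21.png

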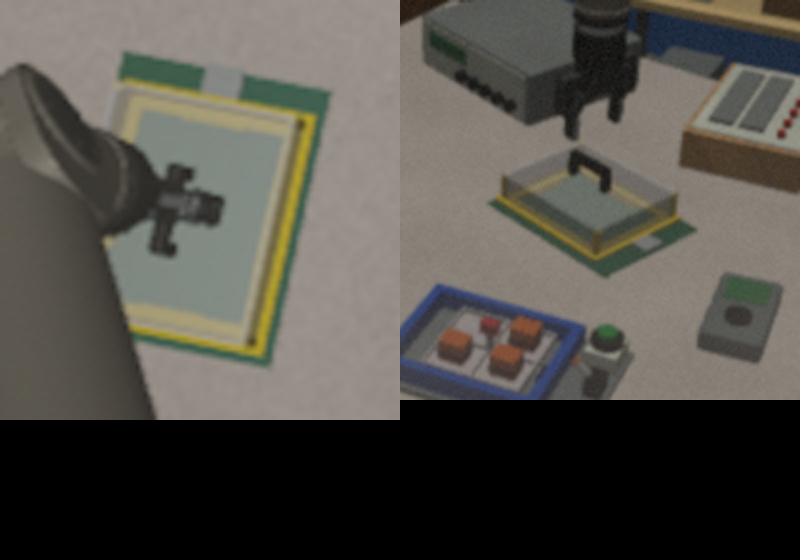

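Call:
{"op": "play_rows", "data": {
  "plan": [
    [-5,6,0,0,0,0,80],
    [-5,6,0,0,0,0,80],
    [-5,6,0,0,0,0,80]
  ]
}}

```text
clock: 35.4
tcp_pos: [0.4393, 0.4077, 0.1393]
orientation: [0.343, 3.123, 0.001]
contact_force: [0.5, 0.2, 0.5]
grip_width: 0.08
```

Call:
{"op": "play_rows", "data": {
  "plan": [
    [1.6,-1.8,-30,0,0,0,80],
    [1.6,-1.8,-55,0,0,0,80],
    [1.6,-1.8,-65,0,0,0,80],
    [1.6,-1.8,-65,0,0,0,80],
    [1.6,-1.8,-65,0,0,0,80]
  ]
}}

```text
clock: 35.9
tcp_pos: [0.4416, 0.4057, 0.0747]
orientation: [0.345, 3.122, 0.001]
contact_force: [-0.0, -0.3, 0.7]
grip_width: 0.08
```

Call:
{"op": "play_rows", "data": {
  "plan": [
    [0,0,-0.5,0,0,0,8],
    [0,0,-0.5,0,0,0,8],
    [0,0,-0.5,0,0,0,8],
    [0,0,-0.5,0,0,0,8],
    [0,0,-0.5,0,0,0,8],
    [0,0,-0.5,0,0,0,8],
    [0,0,-0.5,0,0,0,8],
    [0,0,-0.5,0,0,0,8],
    [0,0,-0.5,0,0,0,8],
    [0,0,-0.5,0,0,0,8]
  ],
  "grip_force": 90
}}

```text
clock: 36.9
tcp_pos: [0.4413, 0.4056, 0.0739]
orientation: [0.344, 3.122, 0.001]
contact_force: [-2.0, -1.3, 6.0]
grip_width: 0.0123
```

Call:
{"op": "play_rows", "data": {
  "plan": [
    [0,0,8,0,0,0,8],
    [0,0,25,0,0,0,8],
    [0,0,50,0,0,0,8],
    [0,0,80,0,0,0,8],
    [0,0,110,0,0,0,8],
    [0,0,130,0,0,0,8],
    [0,0,130,0,0,0,8],
    [0,0,130,0,0,0,8]
  ]
}}

```text
clock: 37.7
tcp_pos: [0.4404, 0.4049, 0.2025]
orientation: [-0.344, -3.122, 0.001]
contact_force: [0.0, -0.1, -5.4]
grip_width: 0.0124
```

Call:
{"op": "play_rows", "data": {
  "plan": [
    [5,-20,0,0,0,0.03,8],
    [14,-60,0,0,0,0.08,8],
    [24,-100,0,0,0,0.13,8],
    [33,-140,0,0,0,0.18,8],
    [43,-180,0,0,0,0.23,8],
    [52,-220,0,0,0,0.28,8],
    [62,-260,0,0,0,0.33,8],
    [71,-300,0,0,0,0.38,8],
    [81,-340,0,0,0,0.42,8],
    [89,-370,0,0,0,0.438,8],
    [92.7,-386.3,0,0,0,0.438,8],
    [92.7,-386.3,0,0,0,0.438,8]
  ]
}}

```text
clock: 38.9
tcp_pos: [0.5327, 0.0153, 0.2017]
orientation: [0.333, -3.121, 0.003]
contact_force: [-0.5, 0.3, -4.3]
grip_width: 0.0121
```

Call:
{"op": "play_rows", "data": {
  "plan": [
    [0,0,-20,0,0,0,8],
    [0,0,-45,0,0,0,8],
    [0,0,-65,0,0,0,8],
    [0,0,-70,0,0,0,8],
    [0,0,-70,0,0,0,8],
    [0,0,-70,0,0,0,8]
  ]
}}

```text
clock: 39.5
tcp_pos: [0.5341, 0.0194, 0.1338]
orientation: [-0.343, 3.122, -0.0]
contact_force: [0.2, -0.4, -5.2]
grip_width: 0.0123
```

```bash
python3 look.py 22 270,130,370,250 260,110,420,250
```

```text
clock 39.5
tcp_pos [0.5341 0.0194 0.1338]
orientation [-0.3427  3.1225 -0.    ]
contact_force [ 0.2159 -0.3921 -5.1508]
grip_width 0.0123
joints [-0.5859  0.4084  0.5446  2.011  -0.2917  0.7974  1.9175]
```

View pics/look22.png

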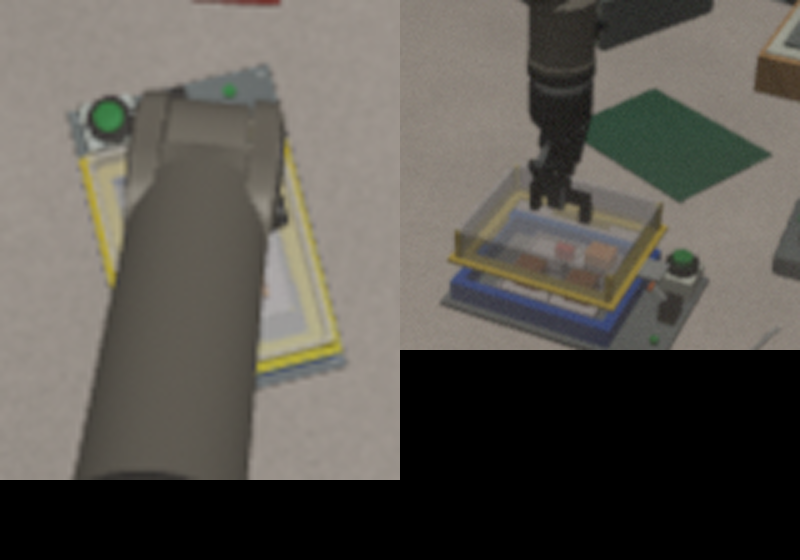

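Call:
{"op": "play_rows", "data": {
  "plan": [
    [0,0,-8,0,0,0,8],
    [0,0,-15,0,0,0,8],
    [0,0,-19,0,0,0,8],
    [0,0,-21,0,0,0,8],
    [0,0,-21,0,0,0,8]
  ]
}}

```text
clock: 40.1
tcp_pos: [0.5336, 0.019, 0.112]
orientation: [0.342, -3.122, 0.0]
contact_force: [-0.2, -0.6, -4.5]
grip_width: 0.0124
```

Call:
{"op": "play_rows", "data": {
  "plan": [
    [0,0,-2,0,0,0,8],
    [0,0,-4,0,0,0,8],
    [0,0,-6,0,0,0,8],
    [0,0,-6,0,0,0,8],
    [0,0,-6,0,0,0,8]
  ]
}}

```text
clock: 40.6
tcp_pos: [0.5338, 0.0191, 0.1064]
orientation: [0.342, -3.123, -0.0]
contact_force: [-0.3, -0.6, -4.1]
grip_width: 0.0123
```

Call:
{"op": "play_rows", "data": {
  "plan": [
    [0,0,-2,0,0,0,8],
    [0,0,-3.5,0,0,0,8],
    [0,0,-4.5,0,0,0,8],
    [0,0,-4.8,0,0,0,8],
    [0,0,-4.8,0,0,0,8]
  ]
}}

```text
clock: 41.1
tcp_pos: [0.5337, 0.019, 0.1019]
orientation: [0.342, -3.123, -0.001]
contact_force: [-3.3, -0.2, 3.6]
grip_width: 0.0123
```

Call:
{"op": "play_rows", "data": {
  "plan": [
    [0,0,0,0,0,0,50],
    [0,0,0,0,0,0,50],
    [0,0,0,0,0,0,50],
    [0,0,20,0,0,0,50],
    [0,0,60,0,0,0,50],
    [0,0,100,0,0,0,50],
    [10,-45,120,0,0,0,50],
    [20,-90,120,0,0,0,50],
    [20,-135,120,0,0,0,30],
    [20,-180,120,0,0,0,0],
    [20,-200,120,0,0,0,0],
    [20,-200,120,0,0,0,0]
  ]
}}

```text
clock: 42.3
tcp_pos: [0.553, -0.1855, 0.222]
orientation: [-0.332, 3.124, -0.004]
contact_force: [0.1, 0.1, -0.3]
grip_width: 0.0002
```

```bash
python3 look.py 23 270,130,370,250 260,110,420,250; python3 - <<'E'
from mods import *
F=pickle.load(open("top23.pkl","rb"));S=pickle.load(open("scene23.pkl","rb"));F0=pickle.load(open("top0.pkl","rb"))
m=mask(F,(50,110,60),(75,255,255),(285,148,310,170)); ys,xs=np.nonzero(m); u,v=xs.mean(),ys.mean(); P=cloud(F)
print("btn",u,v,len(xs),np.median(P[m>0],0)); 
for z in (.05,.055,.06): print(world(F,u,v,z))
m=mask(S,(50,110,40),(75,255,255),(355,200,395,230)); ys,xs=np.nonzero(m);P=cloud(S); print("scene",len(xs),np.median(P[m>0],0))
for G in (F0,F):
  m=mask(G,(22,110,70),(35,255,255),(270,140,370,240)); print("flange",rect(G,m,0.043),m.sum()/255)
E
```

```text
clock 42.3
tcp_pos [ 0.553  -0.1855  0.222 ]
orientation [-0.3318  3.1236 -0.0036]
contact_force [ 0.1182  0.0942 -0.3247]
grip_width 0.0002
joints [-0.2857  0.3863  0.6516  1.8251 -0.2694  1.0188  2.2554]
btn 296.5 158.7058823529412 34 [0.66379529 0.109483   0.06292122]
[0.6671569  0.11043561 0.05      ]
[0.66594534 0.11009328 0.055     ]
[0.66473379 0.10975095 0.06      ]
scene 0 [nan nan nan]
flange (array([0.53446972, 0.01813781]), array([0.22242819, 0.18367347]), 12.87352466583252) 228.0
flange (array([0.53249317, 0.02085562]), array([0.21971649, 0.18369292]), 12.486898422241211) 233.0
  return _methods._mean(a, axis=axis, dtype=dtype,
  ret = um.true_divide(
```

View pics/look23.png

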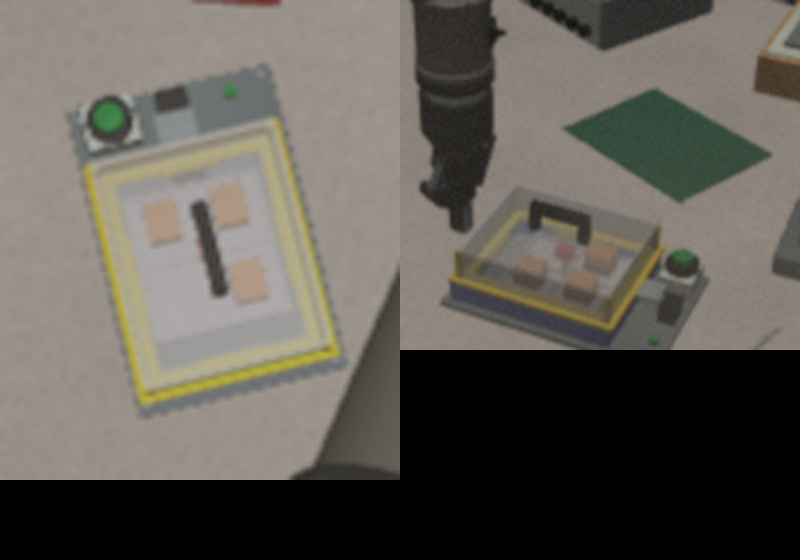

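```bash
python3 - <<'E'
from mods import *
A=pickle.load(open("scene0.pkl","rb"));B=pickle.load(open("scene23.pkl","rb"));A2=pickle.load(open("top0.pkl","rb"));B2=pickle.load(open("top23.pkl","rb"))
for a,b,roi in ((A,B,(270,180,375,250)),(A2,B2,(280,145,362,238))):
    for nm,lo,hi in (("yel",(20,100,60),(35,255,255)),("blue",(105,90,40),(125,255,255))):
        for F in (a,b):
            m=mask(F,lo,hi,roi); ys,xs=np.nonzero(m); print(nm,len(xs),xs.mean().round(2),ys.mean().round(2),xs.min(),xs.max(),ys.min(),ys.max())
c=np.hstack([cv2.resize(F["color"][170:255,265:395],(400,262),interpolation=cv2.INTER_CUBIC) for F in (A,B)])
d=np.hstack([cv2.resize(F["color"][140:240,275:370],(400,330),interpolation=cv2.INTER_CUBIC)[:330] for F in (A2,B2)])
cv2.imwrite("pics/cmp.png",np.vstack([c,d]))
E
```

```text
yel 366 329.37 228.33 280 365 208 242
yel 374 328.61 227.72 280 365 208 241<stdin>:6: RuntimeWarning: Mean of empty slice.
  ret = ret.dtype.type(ret / rcount)
Traceback (most recent call last):
ValueError: zero-size array to reduction operation minimum which has no identity
```

Call:
{"op": "play_rows", "data": {
  "plan": [
    [18,46,0,0,0,0,0],
    [36,92,0,0,0,0,0],
    [54,138,0,0,0,0,0],
    [72,184,0,0,0,0,0],
    [90,230,0,0,0,0,0],
    [105,272,0,0,0,0,0],
    [111,291,0,0,0,0,0],
    [111,291,-40,0,0,0,0],
    [111,291,-80,0,0,0,0],
    [111,291,-110,0,0,0,0],
    [111,291,-110,0,0,0,0],
    [111,291,-110,0,0,0,0]
  ]
}}

```text
clock: 43.6
tcp_pos: [0.6646, 0.1107, 0.112]
orientation: [0.343, -3.122, 0.0]
contact_force: [0.4, 0.6, 0.5]
grip_width: -0.0001
```

```bash
python3 look.py 24 270,100,370,230 300,130,410,260
```

```text
clock 43.6
tcp_pos [0.6646 0.1107 0.112 ]
orientation [ 0.3433 -3.1223  0.    ]
contact_force [0.3814 0.5907 0.5382]
grip_width -0.0001
joints [-0.6082  0.6488  0.5139  1.6826 -0.3848  0.913   1.8472]
```

View pics/look24.png

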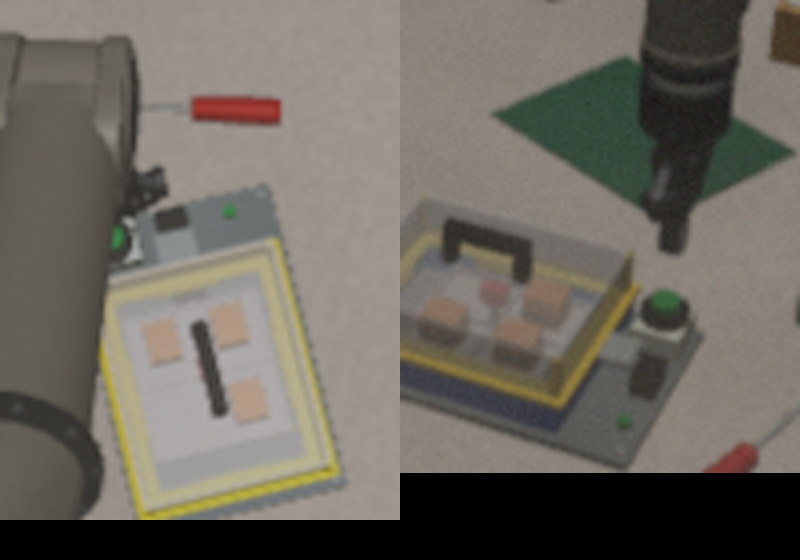

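Call:
{"op": "play_rows", "data": {
  "plan": [
    [0,0,-25,0,0,0,0],
    [0,0,-40,0,0,0,0],
    [0,0,-44,0,0,0,0],
    [0,0,-44,0,0,0,0]
  ]
}}

```text
clock: 44.1
tcp_pos: [0.6647, 0.1101, 0.0677]
orientation: [0.342, -3.122, 0.0]
contact_force: [-0.2, 0.8, -0.0]
grip_width: 0.0001
```

Call:
{"op": "play_rows", "data": {
  "plan": [
    [0,0,-2,0,0,0,0],
    [0,0,-4,0,0,0,0],
    [0,0,-4,0,0,0,0]
  ]
}}

```text
clock: 44.4
tcp_pos: [0.6653, 0.1101, 0.0641]
orientation: [-0.342, 3.122, 0.0]
contact_force: [1.3, -0.1, 0.7]
grip_width: 0.0001
```

Call:
{"op": "play_rows", "data": {
  "plan": [
    [0,0,-2,0,0,0,0],
    [0,0,-4,0,0,0,0],
    [0,0,-4,0,0,0,0]
  ]
}}

```text
clock: 44.7
tcp_pos: [0.6653, 0.1101, 0.0599]
orientation: [-0.342, 3.122, 0.0]
contact_force: [0.4, -0.4, 3.8]
grip_width: -0.0002
```

Call:
{"op": "play_rows", "data": {
  "plan": [
    [0,0,-1,0,0,0,0],
    [0,0,-2,0,0,0,0],
    [0,0,-2,0,0,0,0],
    [0,0,-2,0,0,0,0]
  ]
}}

```text
clock: 45.1
tcp_pos: [0.6653, 0.11, 0.0582]
orientation: [-0.342, 3.122, 0.0]
contact_force: [-0.2, -0.2, 6.1]
grip_width: 0.0002
```

Call:
{"op": "play_rows", "data": {
  "plan": [
    [0,0,-1,0,0,0,0],
    [0,0,-2,0,0,0,0],
    [0,0,-2,0,0,0,0],
    [0,0,-2,0,0,0,0]
  ]
}}

```text
clock: 45.5
tcp_pos: [0.6654, 0.1101, 0.0579]
orientation: [-0.341, 3.122, 0.002]
contact_force: [-4.1, -0.5, 19.1]
grip_width: -0.0002
```

Call:
{"op": "play_rows", "data": {
  "plan": [
    [0,0,3,0,0,0,0],
    [0,0,10,0,0,0,0],
    [0,0,30,0,0,0,0],
    [0,0,70,0,0,0,0],
    [0,0,110,0,0,0,0],
    [0,0,150,0,0,0,0],
    [-20,48,150,0,0,0,0],
    [-40,95,150,0,0,0,0],
    [-80,130,150,0,0,0,0],
    [-120,160,150,0,0,0,0],
    [-120,160,150,0,0,0,0],
    [-120,160,150,0,0,0,0]
  ]
}}

```text
clock: 46.7
tcp_pos: [0.5426, 0.2718, 0.2051]
orientation: [0.348, -3.12, -0.0]
contact_force: [0.9, 0.3, -0.4]
grip_width: 0.0
```

```bash
python3 look.py 25 220,90,440,300 240,110,440,330; python3 - <<'E'
from mods import *
B=pickle.load(open("scene25.pkl","rb"));F=pickle.load(open("top25.pkl","rb"))
m=mask(B,(20,100,60),(35,255,255),(270,180,375,250)); ys,xs=np.nonzero(m); print(len(xs),xs.mean(),ys.mean(),xs.min(),xs.max(),ys.min(),ys.max())
m=mask(F,(22,110,70),(35,255,255),(270,140,370,240)); print("flange",rect(F,m,0.043))
A=pickle.load(open("scene0.pkl","rb"))
c=np.hstack([cv2.resize(G["color"][170:255,265:395],(400,262),interpolation=cv2.INTER_CUBIC) for G in (A,B)]); cv2.imwrite("pics/cmp.png",c)
E
```

```text
clock 46.7
tcp_pos [0.5426 0.2718 0.2051]
orientation [ 3.484e-01 -3.120e+00 -1.000e-04]
contact_force [ 0.9406  0.2891 -0.4363]
grip_width 0.0
joints [-0.9908  0.4353  0.5669  1.78   -0.2722  1.0069  1.4745]
373 329.0804289544236 227.97319034852546 280 365 208 241
flange (array([0.53249317, 0.02085562]), array([0.21971649, 0.18369292]), 12.486898422241211)
```

View pics/look25.png

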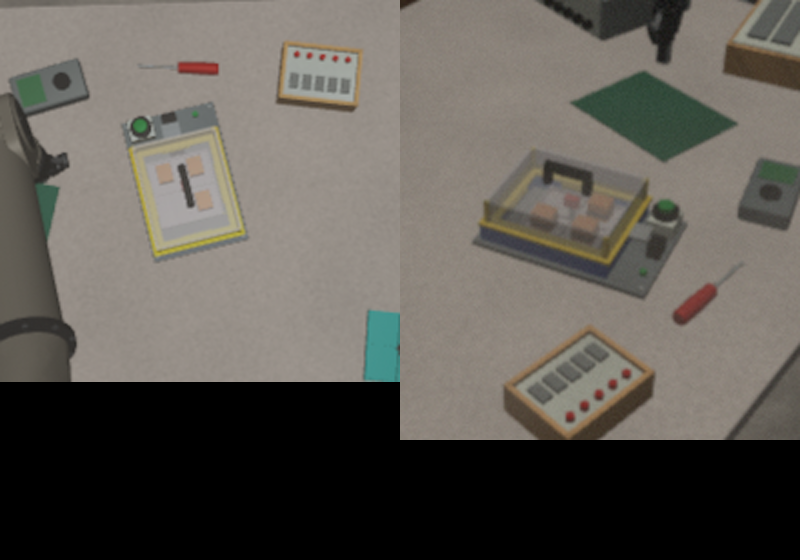

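View pics/cmp.png

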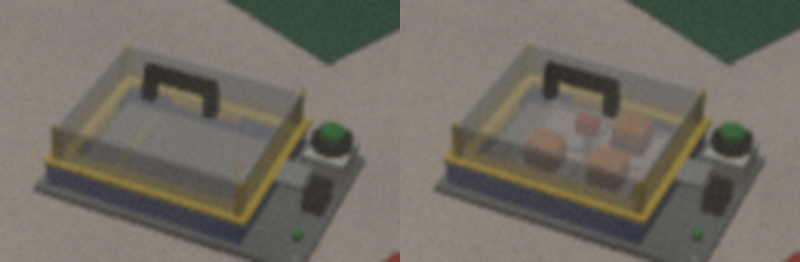

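```bash
python3 -c "
from bench import r
print(r.hand_in())"
```

```text
the job is handed in; nothing more can be done
None
```

The job is done and handed in at about 47 s of the 192 s allowed.

**What I did**
- Lifted the hood onto the green mat.
- Set the aluminium tray inside the curb. The fingers stood about 9 mm to the switch side of the curb's centre at release, and the tray covers the tray switch roller.
- Put all three modules that were on the bench into three of its compartments. No fourth showed in either camera.
- Returned the hood tab-first over the hood switch.
- Pressed the green button to its stop, which gave 19 N, and let it go.

**Last checks**
- **Modules:** all three tops read about 52.5–53 mm, so they lie flat. The depth image shows no tilt in the tray.
- **Hood:** the fingers stood at 101.9 mm when it seated, against 102.1 mm when I first gripped it. In the scene picture its outline matches the first picture within a pixel, and the hood switch roller is hidden under the tab.
- **One disagreement:** the outline fit from the top camera put the hood 2–3 mm off its first reading. I put this down to fit noise, and it is within the 5 mm play.
- **Not read directly:** I judged both switches from the pictures and contact forces, as the interface gives no switch reading.
- **Surroundings:** the meter, box and screwdriver look unmoved. I noticed no knock to the modules or the hood, and no grip slackening.

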